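# Set up the guitar-neck jig: cam dogs, strap and thumbscrews

### The job

Get the neck jig ready for fretting. First put every cam dog from the rack into the jig's hole of its own colour, turned so that its D-shank enters, and down until its cam sits flat on the board with the nose towards the neck; then lay the strap flat across the neck with its end holes over the holes of the two posts; finally push one thumbscrew down through each end of the strap into the post below, fully home. Leave everything else on the bench where it is.

Things in the scene. Friction and masses are not known exactly. Their poses are not given: they have to be found in the camera images.
- jig: Neck jig, fixed: plywood board 280 (x) x 200 (y) x 45 mm with a guitar neck already fixed along the middle of its top. Origin: centre of its underside, at bench level. x along the neck towards the headstock, y to the left, z up. Neck 56 mm wide, its top 65 mm above the bench, overhanging the board's +x end to x = 480 mm. D-shaped through holes in the four painted corner tiles, at x = +-105, y = +-65 mm.
- red_hole (a point): Mouth of the D-shaped hole in the jig's red tile (left side of the neck, near the heel end (-x end of the jig)): centre of its round part, at the board top, 45 mm above the bench. Site axes as the jig's. The hole is a 28 mm circle cut by a flat 8 mm from the centre, on the side of the neck (the jig's -y side). Goes right through the 45 mm board.
- blue_hole (a point): Mouth of the D-shaped hole in the jig's blue tile (left side, headstock end): centre of its round part, at the board top, 45 mm above the bench. Site axes as the jig's. The hole is a 28 mm circle cut by a flat 8 mm from the centre, on the side of the neck (the jig's -y side). Goes right through the 45 mm board.
- yellow_hole (a point): Mouth of the D-shaped hole in the jig's yellow tile (right side, heel end): centre of its round part, at the board top, 45 mm above the bench. Site axes as the jig's. The hole is a 28 mm circle cut by a flat 8 mm from the centre, on the side of the neck (the jig's +y side). Goes right through the 45 mm board.
- green_hole (a point): Mouth of the D-shaped hole in the jig's green tile (right side, headstock end): centre of its round part, at the board top, 45 mm above the bench. Site axes as the jig's. The hole is a 28 mm circle cut by a flat 8 mm from the centre, on the side of the neck (the jig's +y side). Goes right through the 45 mm board.
- left_post (a point): Left (+y) aluminium post in the jig beside the middle of the neck, top 44 mm (along the neck) x 70 mm, 67 mm above the bench (2 mm above the neck). This point: mouth of its round hole (14 mm wide, 42 mm deep), level with the post's top; axes as the jig's. The two posts' holes are 150 mm apart across the neck, 75 mm either side of the jig's origin.
- right_post (a point): Right (-y) aluminium post in the jig beside the middle of the neck, top 44 mm (along the neck) x 70 mm, 67 mm above the bench (2 mm above the neck). This point: mouth of its round hole (14 mm wide, 42 mm deep), level with the post's top; axes as the jig's. The two posts' holes are 150 mm apart across the neck, 75 mm either side of the jig's origin.
- rack: Wooden rack, fixed, 170 x 170 x 50 mm, with four square 30 mm holes 80 mm apart in a square; the dogs stand in them, shanks down, cams resting on its top. Origin: centre of its underside.
- red_grip (a point): red cam dog (None if absent): steel D-shank 40 mm long (26 mm circle, flat 7 mm from its axis, last 6 mm tapered), red cam 14 mm thick (nose reaches 34.5 mm), on it a grip 36 (x) x 16 (y) x 40 mm tall. Site: grip centre, on the axis, 34 mm above the cam's underside, which rests on rack or board. Nose and flat face its +x (home: along the jig's -y); z up. 0.15 kg.
- blue_grip (a point): blue cam dog (None if absent): steel D-shank 40 mm long (26 mm circle, flat 7 mm from its axis, last 6 mm tapered), blue cam 14 mm thick (nose reaches 34.5 mm), on it a grip 36 (x) x 16 (y) x 40 mm tall. Site: grip centre, on the axis, 34 mm above the cam's underside, which rests on rack or board. Nose and flat face its +x (home: along the jig's -y); z up. 0.15 kg.
- yellow_grip (a point): yellow cam dog (None if absent): steel D-shank 40 mm long (26 mm circle, flat 7 mm from its axis, last 6 mm tapered), yellow cam 14 mm thick (nose reaches 34.5 mm), on it a grip 36 (x) x 16 (y) x 40 mm tall. Site: grip centre, on the axis, 34 mm above the cam's underside, which rests on rack or board. Nose and flat face its +x (home: along the jig's +y); z up. 0.15 kg.
- green_grip (a point): green cam dog (None if absent): steel D-shank 40 mm long (26 mm circle, flat 7 mm from its axis, last 6 mm tapered), green cam 14 mm thick (nose reaches 34.5 mm), on it a grip 36 (x) x 16 (y) x 40 mm tall. Site: grip centre, on the axis, 34 mm above the cam's underside, which rests on rack or board. Nose and flat face its +x (home: along the jig's +y); z up. 0.15 kg.
- screw_block: Dark wooden block, fixed, 60 x 120 x 50 mm, that holds the two thumbscrews upright in square 16 mm holes 70 mm apart along y, 44 mm deep. Origin: at bench level, 50 mm on its -x side from the block's centre.
- screw_a_grip (a point): Thumbscrew of the push-in kind (no turning): smooth steel shank 11 mm thick and 38 mm long under a flange 30 mm wide and 4 mm thick, and above that a black round knob 25 mm wide, 30 mm tall. Site: centre of the knob, 19 mm above the flange's underside; z up along the axis. The two screws are alike. 0.08 kg.
- screw_b_grip (a point): Thumbscrew of the push-in kind (no turning): smooth steel shank 11 mm thick and 38 mm long under a flange 30 mm wide and 4 mm thick, and above that a black round knob 25 mm wide, 30 mm tall. Site: centre of the knob, 19 mm above the flange's underside; z up along the axis. The two screws are alike. 0.08 kg.
- strap_grip (a point): Hold-down strap: aluminium bar 190 (x) x 36 (y) x 8 mm with a round 14 mm hole at each end, 75 mm either side of the middle. An orange grip rib on its middle, 40 (x) x 16 (y) mm, rises from 8 to 36 mm above the strap's underside. Site: centre of the rib, 22 mm above the underside. About 0.25 kg; starts flat on the bench; either way round is right.
- finish_jar: Bystander: amber finish jar, 100 mm tall; not part of the job, leave it alone. Origin: on its underside.
- glue: Bystander: white glue bottle, 150 mm tall; not part of the job, leave it alone. Origin: on its underside.
- sanding_block: Bystander: cork sanding block, 110 x 67 x 28 mm; not part of the job, leave it alone. Origin: on its underside.
- tape: Bystander: roll of blue tape lying flat, 100 mm wide, 24 mm tall; not part of the job, leave it alone. Origin: on its underside.
- driver: Bystander: screwdriver, 200 mm long; not part of the job, leave it alone. Origin: on its underside.
- fret_tin: Bystander: round steel tin with a green lid, 90 mm wide, 50 mm tall; not part of the job, leave it alone. Origin: on its underside.

How it is judged:
By the outcome, as a careful person would: the job done as asked, in the order asked, and still so for the second after the job is handed in, with the robot touching nothing.
Of red_dog, blue_dog, yellow_dog, green_dog only 2 to 4 are there at a start; the rules pass over those that are not, and their reading is None.
At some moment in a run one of strap may be knocked a few centimetres aside while the robot is not near it.
It also fails if it takes over 210 s, if anything falls off the work surface, if the arm or the gripper's body presses on something with over 40 N, if the wrist force passes 120 N, or if a joint passes its speed limit or range.

### The arm

A 6-joint arm with a two-finger parallel gripper is mounted at the origin on the work surface. World frame = base frame: x ahead of the robot, y to its left, z up, the work surface at z = 0. Lengths are in m, angles in rad, forces in N, time in s.
With the tool pointing down it reaches from about 0.375 to 0.975 m from the base axis. Payload 3.8 kg.
Tool frame: the origin (TCP) lies between the finger pads; the fingertips stand 11 mm ahead of it and the grasp point (between the pads) lies 8 mm behind it; z points along the fingers, y is the direction in which the jaws open and shut (so a half turn about z gives the same grasp; the last joint's range is limited). The gripper opens to 88 mm and grips with 3 to 60 N. Pads are 18 mm wide; open, the fingers measure 123 mm over their backs; the gripper's body (75 mm by 187 mm) begins 45 mm behind the grasp point.
Start: joints at [-1.318, 0.264, 1.604, -0, 1.274, -0.037], TCP at [0.193, -0.647, 0.25] pointing down, gripper open.
Joint ranges: [-2.63, 2.63], [-0.94, 2.18], [0.31, 2.57], [-1.31, 4.45], [0, 2.66], [-2.55, 2.55]. Speed limits (rad/s): [2.57, 2.57, 3.14, 3.14, 3.14, 3.14].

### API

Orientations are given as a unit quaternion [w, x, y, z].
In Python, from cell import env gives the robot as it stands.
- The arm moves only by the tool step_arm, never from a script. Its argument "rows" is a list of rows, each an object with "travel": the shift along the tool's x, y, z in m, a list of three; "rotation": the turn, a rotation vector about the tool's x, y, z in rad, a list of three; "grip": the opening, from -1 (shut) to 1 (fully open), so that 0 is half open. A call has 1 to 20 rows; each row shifts and turns the commanded pose from where the row before left it, along the tool's axes as they then stand; what a row does not reach is not made up. A row lasts 1/8 s, in which the tool goes at most 62.5 mm and 10.7 degrees, less where a joint would pass 70% of its speed; a pose out of reach is approached as far as the arm can. A call is refused whole if a number of a shift passes 0.0625 or a number of a turn 0.188, either way. A call with a gripper value outside its range is refused whole. The fingers move at their own pace and stop on an object; "grip_force" is the grip in N (left out, the last holds). Time passes only in rows, so rows that do not move let the fingers close. It gives the time, the measured TCP pose, the force and the opening at its end, in the units of the state.
- env.get_obs(): the state, without advancing time (a new reading comes with each control period).
- env.get_image(name): name is "side" or "top" or "wrist"; returns a dict with "pixels" (480x640x3 uint8, red, green, blue), "range_z" (480x640 float32, m along the optical axis (not along the pixel's ray), 0 where there is no reading), "intrinsics" (3x3 intrinsics, pixels), "view" (4x4, takes a point from world to camera coordinates). Camera axes: x right, y up, looking along -z (the intrinsics and any distortion apply to the point x, -y, -z); pixel columns grow to the right and rows downward; lengths in m; the calibration is good to about 2 mm. A picture is of the moment at which its call begins.
- env.close_job(): hands the job in, once; it reports no verdict.
The state is a dict: "clock": time; "qpos": joint angles; "joint_velocities": joint speeds; "joint_torque": joint torques, N m; "ee_pos": TCP position; "eef_rot": TCP orientation; "force": force on the tool from outside, world axes, zero at the start; "ft_torque": the same for the moment, N m; "gripper_width": finger opening in m.
Only numpy, scipy, OpenCV 4.12 (cv2) and the standard library are available. Lean on these libraries where they do the work, as an engineer would, in place of code of your own. Each camera call takes 0.05 s, during which the arm holds its last target. There are 200 camera calls.

## Working session

There is one attempt and no reset: what is moved stays moved. The work goes in short steps, Python scripts to look and compute and a tool call to move; the robot and the scene stay as the last step left them, time stands still between calls to the robot, and variables do not carry over. Pictures are saved under pics/ and viewed, about 12 in all and at most 16, crops included, and the job is handed in when it is done.

Besides the shell and the picture viewer there is one more tool, called after ">>>" as name(argument=value, ...) on one line, values as JSON. step_arm: Moves the arm, as the interface text tells. Its arguments: {"type":"object","properties":{"rows":{"type":"array"},"grip_force":{"type":"number"}},"required":["rows"]}

```bash
mkdir -p pics; ls; python3 - <<'E'
from cell import env
import cv2,numpy as np
o=env.get_obs(); print(o)
for n in ["top","side"]:
    d=env.get_image(n); np.savez(f"{n}0.npz",**d)
    cv2.imwrite(f"pics/{n}0.png",d["pixels"][:,:,::-1]); print(n,d["intrinsics"],d["view"], (d["range_z"]>0).mean())
E
```

```text
pics
{'clock': 0.0, 'qpos': array([-1.31788762e+00,  2.64735637e-01,  1.60538561e+00, -1.68657130e-05,
        1.27369939e+00, -3.69240978e-02]), 'joint_velocities': array([-0.00185103,  0.00140523,  0.00054926, -0.00066741,  0.00129072,
        0.00024582]), 'joint_torque': array([-5.50662764e-05, -5.02119863e+01, -3.56871021e+01,  7.29867560e-02,
        2.93356797e-02, -1.93387068e-04]), 'ee_pos': array([ 0.19271301, -0.64617977,  0.24839352]), 'eef_rot': array([-1.10663195e-03,  9.89517010e-01,  1.44412071e-01, -1.28082385e-04]), 'force': array([-0.0499483 ,  0.8990372 , -0.32304121]), 'ft_torque': array([-0.02332556, -0.02398658,  0.02183148]), 'gripper_width': 0.08812278959527342}
top [[553.35458034   0.         327.31945289]
 [  0.         553.35458034 237.88428067]
 [  0.           0.           1.        ]] [[-0.00563932 -0.99987894  0.01450168 -0.00432946]
 [ 0.99724229 -0.00455011  0.07407499 -0.57982626]
 [-0.07400004  0.01487942  0.99714723 -1.23152951]
 [ 0.          0.          0.          1.        ]] 0.9959798177083333
side [[468.95915123   0.         320.80435609]
 [  0.         468.95915123 235.58419204]
 [  0.           0.           1.        ]] [[-0.84744542 -0.5303361  -0.02408075  0.47676095]
 [ 0.27097922 -0.47112344  0.83941227 -0.2233379 ]
 [-0.45651564  0.7048307   0.54296147 -1.13947708]
 [ 0.          0.          0.          1.        ]] 0.99607421875
```

View pics/top0.png

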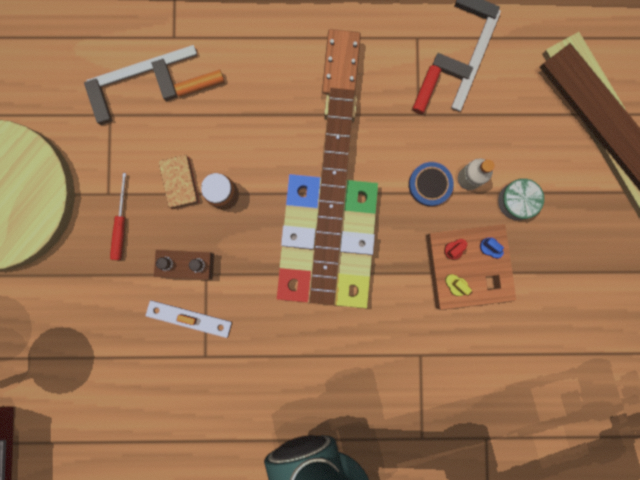

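View pics/side0.png

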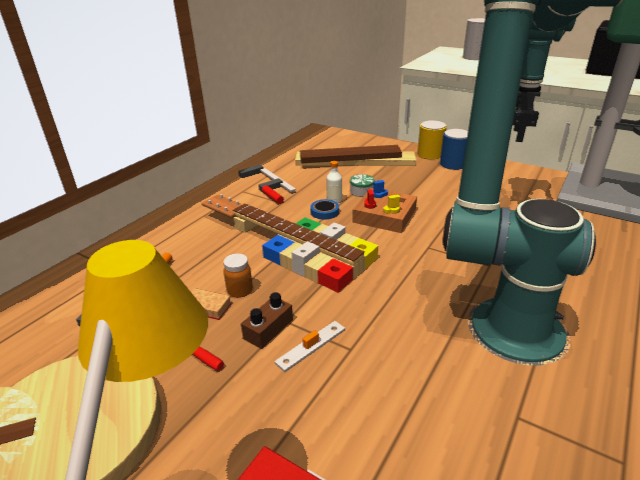

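The top view shows the jig at about (325,240) with its neck towards +x. The rack at about (470,268) holds red, blue and yellow dogs; its green slot is empty. The screws are at (166,263) and (197,265), and the strap at (188,319). The side view agrees. Next I'll get coarse positions from colour and depth.

```bash
cat > h.py <<'E'
import numpy as np,cv2
def pts(d):
    K=d["intrinsics"];z=d["range_z"].astype(float);v,u=np.mgrid[:480,:640]
    P=np.stack([(u-K[0,2])/K[0,0]*z,-(v-K[1,2])/K[1,1]*z,-z],-1)
    T=np.linalg.inv(d["view"]);return P@T[:3,:3].T+T[:3,3]
def ray(d,uv,h):
    "pixels -> points on plane z=h"
    K=d["intrinsics"];uv=np.atleast_2d(uv).astype(float);T=np.linalg.inv(d["view"])
    r=np.stack([(uv[:,0]-K[0,2])/K[0,0],-(uv[:,1]-K[1,2])/K[1,1],-np.ones(len(uv))],-1)@T[:3,:3].T
    return T[:3,3]+r*((h-T[2,3])/r[:,2])[:,None]
def hsv(d): return cv2.cvtColor(d["pixels"],cv2.COLOR_RGB2HSV)
COL={'red':(-6,6,170,60),'blue':(105,125,130,50),'yellow':(25,34,150,80),'green':(45,80,120,40),'orange':(10,20,170,100)}
def mask(d,c):
    H=hsv(d).astype(int);lo,hi,s,v=COL[c];h=(H[...,0]+20)%180-20
    return (h>=lo)&(h<=hi)&(H[...,1]>=s)&(H[...,2]>=v)
def blobs(m,amin=30):
    n,l,st,c=cv2.connectedComponentsWithStats(m.astype(np.uint8))
    return [(l==i) for i in range(1,n) if st[i,4]>=amin]
def rect(xy):
    "min area rect in mm-plane -> centre, long, short, angle of long axis"
    (c,s,a)=cv2.minAreaRect((np.asarray(xy)*1000).astype(np.float32))
    if s[0]<s[1]: s=(s[1],s[0]);a+=90
    return np.round(c,1),np.round(s,1),round((a+90)%180-90,1)
E
python3 - <<'E'
import numpy as np
from h import *
d=dict(np.load("top0.npz"));P=pts(d)
for c in COL:
    for b in blobs(mask(d,c),25):
        q=P[b]; 
        if q[:,2].max()>.3: continue
        v,u=np.where(b);print(c,b.sum(),(int(u.mean()),int(v.mean())),"z",np.round(np.percentile(q[:,2],[5,50,95])*1000),rect(q[:,:2]))
H=hsv(d)
m=(H[...,1]<60)&(H[...,2]>120)
for b in blobs(m,100):
    q=P[b];v,u=np.where(b);print('grey',b.sum(),(int(u.mean()),int(v.mean())),"z",np.round(np.percentile(q[:,2],[5,50,95])*1000),rect(q[:,:2]))
E
```

```text
red 531 (426, 88) z [22. 28. 33.] (array([ 926.2, -238.8]), array([111.4,  26.9]), -22.7)
blue 26 (412, 179) z [20. 24. 27.] (array([ 712.5, -202.5]), array([31.1,  6.9]), -11.4)
blue 105 (430, 196) z [20. 24. 28.] (array([ 676.6, -245.6]), array([92.4, 38.6]), -85.7)
orange 84 (196, 78) z [25. 29. 33.] (array([947.8, 289.5]), array([105.8,   8.9]), -71.3)
grey 949 (475, 61) z [10. 16. 21.] (array([ 788.1, -223.3]), array([760.6,  63.9]), -33.1)
grey 950 (143, 65) z [12. 16. 21.] (array([801.7, 206.8]), array([706.2, 224.1]), 49.5)
grey 336 (476, 171) z [ 90. 103. 117.] (array([ 618.3, -163. ]), array([433.3,  52.5]), -59.9)
grey 124 (121, 193) z [ 1. 16. 20.] (array([682.6, 462.5]), array([96.7, 16.1]), -3.5)
grey 702 (215, 187) z [ 96. 100. 104.] (array([615. , 136.5]), array([352.3,  63.8]), 54.6)
grey 1108 (523, 197) z [46. 50. 54.] (array([ 603.7, -233.2]), array([535. ,  86.7]), -73.7)
grey 140 (316, 202) z [ 2. 49. 69.] (array([605.4,   1.3]), array([208.1, 114.6]), 24.0)
grey 1557 (327, 239) z [42. 67. 71.] (array([542.5,  -4.7]), array([214.3, 113.5]), 84.2)
grey 1290 (188, 318) z [ 1.  8. 13.] (array([411.9, 204. ]), array([400.3, 103.8]), -83.2)
grey 106 (304, 466) z [319. 329. 335.] (array([319.4,  10.5]), array([331.6,  50.6]), -8.4)
```

```bash
python3 - <<'E'
import numpy as np
from h import *
d=dict(np.load("top0.npz"));P=pts(d)
P[d["range_z"]==0]=np.nan
def show(n,b):
    q=P[b];q=q[np.isfinite(q[:,2])];zm=np.median(q[:,2]);v,u=np.where(b)
    print(n,b.sum(),(int(u.mean()),int(v.mean())),"z",np.round(np.percentile(q[:,2],[5,50,95])*1000),rect(q[:,:2][abs(q[:,2]-zm)<.02]))
for c in COL:
    for b in blobs(mask(d,c),25):
        v,u=np.where(b)
        if v.mean()<140 or v.mean()>350 or u.mean()<140:continue
        show(c,b)
H=hsv(d)
for b in blobs((H[...,1]<60)&(H[...,2]>120),100):
    v,u=np.where(b)
    if 220<v.mean()<330: show('grey',b)
for b in blobs((H[...,2]<60),40):
    v,u=np.where(b)
    if 160<v.mean()<330 and u.mean()<560: show('dark',b)
E
```

```text
red 296 (455, 248) z [ 61.  80. 107.] (array([ 554.4, -286.2]), array([48.9, 37.9]), -29.6)
blue 26 (412, 179) z [20. 24. 27.] (array([ 712.5, -202.5]), array([31.1,  6.9]), -11.4)
blue 702 (302, 190) z [41. 45. 49.] (array([683.6,  47.2]), array([64.5, 64. ]), 84.6)
blue 105 (430, 196) z [20. 24. 28.] (array([ 676.6, -245.6]), array([92.4, 38.6]), -85.7)
blue 231 (491, 247) z [ 60.  70. 107.] (array([ 547.8, -363.9]), array([48.4, 19.8]), 61.3)
grey 1557 (327, 239) z [42. 67. 71.] (array([574.6,  -7.2]), array([200. ,  49.3]), 84.5)
grey 1290 (188, 318) z [ 1.  8. 13.] (array([399.1, 309.1]), array([194.5,  40.3]), 74.5)
dark 54 (211, 266) z [15. 28. 39.] (array([518.4, 253.5]), array([51. ,  2.1]), -2.9)
```

>>> step_arm(rows=[{"travel": [0, 0, -0.02], "rotation": [0, 0, 0.146], "grip": 1}, {"travel": [0, 0, -0.02], "rotation": [0, 0, 0.146], "grip": 1}, {"travel": [0.038, -0.0395, -0.004], "rotation": [0, 0, 0], "grip": 1}, {"travel": [0.038, -0.0395, -0.004], "rotation": [0, 0, 0], "grip": 1}, {"travel": [0.038, -0.0395, -0.004], "rotation": [0, 0, 0], "grip": 1}, {"travel": [0.038, -0.0395, -0.004], "rotation": [0, 0, 0], "grip": 1}, {"travel": [0.038, -0.0395, -0.004], "rotation": [0, 0, 0], "grip": 1}, {"travel": [0.038, -0.0395, -0.004], "rotation": [0, 0, 0], "grip": 1}, {"travel": [0.038, -0.0395, -0.004], "rotation": [0, 0, 0], "grip": 1}, {"travel": [0.038, -0.0395, -0.004], "rotation": [0, 0, 0], "grip": 1}, {"travel": [0, 0, 0], "rotation": [0, 0, 0], "grip": 1}, {"travel": [0, 0, 0], "rotation": [0, 0, 0], "grip": 1}])

```text
clock: 1.6
ee_pos: [0.4972, -0.3315, 0.3211]
eef_rot: [-0.0, 1.0, -0.001, -0.001]
force: [-0.2, -0.7, -0.0]
gripper_width: 0.0881
```

```bash
cat >> h.py <<'E'
def snap(n,fn):
    from cell import env
    d=env.get_image(n);np.savez(fn+".npz",**d);cv2.imwrite(f"pics/{fn}.png",d["pixels"][:,:,::-1]);return d
def tool():
    from cell import env
    from scipy.spatial.transform import Rotation as R
    o=env.get_obs();q=o["eef_rot"];M=R.from_quat([q[1],q[2],q[3],q[0]]).as_matrix()
    return o,M
E
python3 - <<'E'
from h import *
d=snap("wrist","w1");o,M=tool();print(o["ee_pos"],M.round(3),o["clock"],o["force"])
T=np.linalg.inv(d["view"]);print(T.round(4),d["intrinsics"])
E
```

```text
[ 0.49681256 -0.33204385  0.32116234] [[ 1.    -0.003 -0.001]
 [-0.003 -1.     0.   ]
 [-0.001 -0.    -1.   ]] 1.65 [ 0.66846806  0.47434123 -0.44500823]
[[-1.100e-03  9.591e-01  2.830e-01  5.694e-01]
 [-1.000e+00 -1.300e-03  5.000e-04 -3.308e-01]
 [ 8.000e-04 -2.830e-01  9.591e-01  4.559e-01]
 [ 0.000e+00  0.000e+00  0.000e+00  1.000e+00]] [[334.05801591   0.         324.00838832]
 [  0.         334.05801591 238.18783593]
 [  0.           0.           1.        ]]
```

View pics/w1.png

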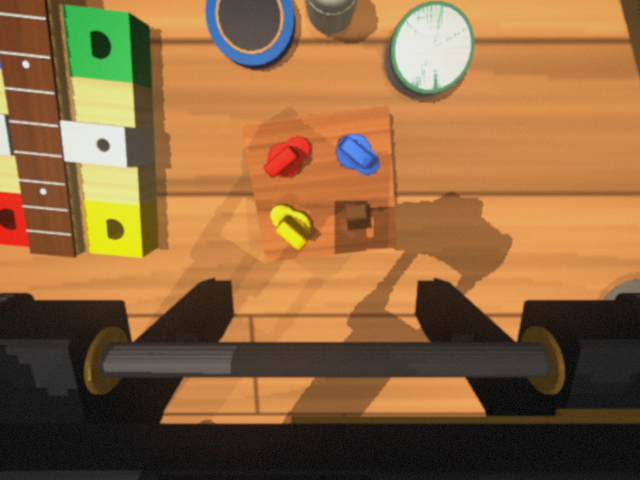

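The wrist view shows red (287,157), blue (357,153) and yellow (291,226) dogs, with the noses at red upper-right, blue upper-left and yellow upper-left. The green hole (100,44), right post hole (103,145) and yellow hole (115,230) are clear. Now I'll measure them.

```bash
cat >> h.py <<'E'
def dogs(d,htop=.104,hcam=.064):
    P=pts(d);P[d["range_z"]==0]=np.nan;out={}
    for c in ('red','blue','yellow'):
        for b in blobs(mask(d,c),60):
            z=P[...,2]; t=b&(z>htop-.014)&(z<htop+.015)
            if t.sum()<40: continue
            v,u=np.where(t);g=ray(d,np.c_[u,v],htop)[:,:2]
            k=b&(abs(z-hcam)<.012);v,u=np.where(k);q=ray(d,np.c_[u,v],hcam)[:,:2]
            r=rect(g);print(c,'top n',t.sum(),r,'cam n',k.sum(),q.mean(0).round(4)*1000, 'bbox cam',rect(q))
def holes(d,h,lo,hi,sel=None):
    "dark blobs inside bright area -> centroid, size on plane h"
    g=cv2.cvtColor(d["pixels"],cv2.COLOR_RGB2GRAY)
E
python3 - <<'E'
from h import *
d=dict(np.load("w1.npz"));dogs(d)
T=d["view"];K=d["intrinsics"]
def proj(p):
    c=T[:3,:3]@p+T[:3,3];return (K[0,2]+K[0,0]*c[0]/-c[2], K[1,2]-K[1,1]*c[1]/-c[2])
e=np.array([.4968,-.3320,.3212])
for s in(-1,1):
    for x in(-.009,.009): print(proj(e+[x,s*.044,-.011]))
# tiles
P=pts(d)
for c in('green','yellow'):
    for b in blobs(mask(d,c),500):
        t=b&(abs(P[...,2]-.045)<.01);v,u=np.where(t);print(c,t.sum(),rect(ray(d,np.c_[u,v],.045)[:,:2]))
im=cv2.resize(d["pixels"][90:330,160:480],(800,600),interpolation=cv2.INTER_CUBIC)
cv2.imwrite("pics/w1c.png",im[:,:,::-1])
E
```

```text
red top n 539 (array([ 547.7, -286.4]), array([36.2, 15.9]), -51.5) cam n 709 [ 554.  -294.1] bbox cam (array([ 552.5, -292.7]), array([49.8, 38.5]), -55.7)
blue top n 557 (array([ 556.7, -364.4]), array([35.9, 15.9]), 51.4) cam n 526 [ 551.8 -368.8] bbox cam (array([ 551.2, -368.1]), array([50. , 36.4]), 34.0)
yellow top n 348 (array([ 469.2, -293.3]), array([33.5, 13.6]), 47.1) cam n 408 [ 483.7 -285.6] bbox cam (array([ 482.6, -289.3]), array([44.2, 25.7]), -88.2)
(np.float64(416.6801727432402), np.float64(314.10241242094236))
(np.float64(419.6303013185503), np.float64(280.0015679649747))
(np.float64(236.16990963016323), np.float64(314.3557021274394))
(np.float64(233.29158347349625), np.float64(280.2535056399453))
green 4524 (array([669.3, -87.1]), array([75.7, 69.3]), 84.2)
yellow 2645 (array([460.4, -64.3]), array([70., 70.]), 84.2)
yellow 3 (array([ 478. , -265.6]), array([16.7,  1.4]), 1.7)
```

View pics/w1c.png

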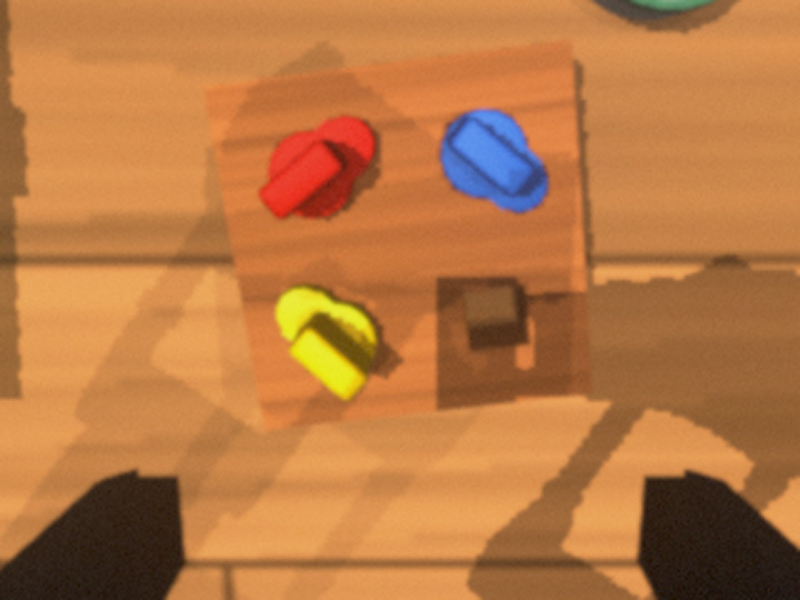

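The crop confirms the noses: red upper-right (yaw -51.5°), blue lower-right (-128.6°), yellow upper-left (47°). The fingertips at (232,281) and (417,281) match the predicted projection to within 2 px. I'll take blue first, with tool yaw 51.4°.

>>> step_arm(rows=[{"travel": [0.02, 0.0108, 0.02], "rotation": [0, 0, 0], "grip": 0}, {"travel": [0.02, 0.0108, 0.03], "rotation": [0, 0, 0], "grip": 0}, {"travel": [0.02, 0.0108, 0.03], "rotation": [0, 0, 0], "grip": 0}, {"travel": [0, 0, 0.02], "rotation": [0, 0, -0.1794], "grip": 0}, {"travel": [0, 0, 0.02], "rotation": [0, 0, -0.1794], "grip": 0}, {"travel": [0, 0, 0.02], "rotation": [0, 0, -0.1794], "grip": 0}, {"travel": [0, 0, 0.02], "rotation": [0, 0, -0.1794], "grip": 0}, {"travel": [0, 0, 0.02], "rotation": [0, 0, -0.1794], "grip": 0}, {"travel": [0, 0, 0], "rotation": [0, 0, 0], "grip": 0}, {"travel": [0, 0, 0], "rotation": [0, 0, 0], "grip": 0}])

```text
clock: 2.9
ee_pos: [0.5571, -0.3652, 0.1423]
eef_rot: [0.0, 0.903, 0.431, 0.0]
force: [-0.4, -0.4, -0.2]
gripper_width: 0.044
```

```bash
cat >> h.py <<'E'
def go(x,y,z,yaw,verbose=True):
    "tool-frame shift and turn to reach world pose (tool down)"
    o,M=tool();d=M.T@(np.array([x,y,z])-o["ee_pos"]);cy=np.degrees(np.arctan2(M[1,0],M[0,0]))
    dy=(yaw-cy+180)%360-180
    from scipy.spatial.transform import Rotation as R
    a=np.radians(yaw);G=np.array([[np.cos(a),np.sin(a),0],[np.sin(a),-np.cos(a),0],[0,0,-1]])
    print('at',o["ee_pos"].round(4),'yaw',round(cy,2),'shift',d.round(4),'rotvec',R.from_matrix(M.T@G).as_rotvec().round(4),'t',round(o["clock"],2),'w',round(o["gripper_width"],4),'F',o["force"].round(1))
E
python3 - <<'E'
from h import *
go(.5567,-.3644,.082,51.4)
d=snap("wrist","w2");dogs(d)
E
```

```text
at [ 0.5571 -0.3652  0.1423] yaw 51.01 shift [ 0.0004 -0.0009  0.0603] rotvec [ 0.0006  0.0001 -0.0068] t 2.9 w 0.044 F [-0.4 -0.4 -0.2]
red top n 2335 (array([ 549.6, -285.9]), array([37.4, 16.9]), -51.3) cam n 2219 [ 558.7 -291.8] bbox cam (array([ 555.4, -290.3]), array([48.5, 39.1]), -34.2)
blue top n 1693 (array([ 558.9, -361.8]), array([37.6, 15.4]), 51.7) cam n 1281 [ 557.8 -362.7] bbox cam (array([ 555.4, -366.2]), array([47.5, 37.8]), 53.1)
yellow top n 1307 (array([ 470.2, -293.2]), array([32.1, 14. ]), 46.9) cam n 0 [nan nan] bbox cam (array([0., 0.]), array([0., 0.]), 0.0)h.py:40: RuntimeWarning: Mean of empty slice.
  r=rect(g);print(c,'top n',t.sum(),r,'cam n',k.sum(),q.mean(0).round(4)*1000, 'bbox cam',rect(q))
  ret = um.true_divide(
```

```bash
python3 - <<'E'
from h import *
go(.558,-.363,.083,51.6)
d=dict(np.load("w2.npz"));P=pts(d);z=P[...,2];m=mask(d,'blue')&(d["range_z"]>0)
h=np.histogram(z[m],np.arange(.04,.13,.004));print(h[0])
cv2.imwrite("pics/w2c.png",cv2.resize(d["pixels"][140:440,120:520],(800,600))[:,:,::-1])
E
```

```text
at [ 0.5576 -0.3652  0.1429] yaw 51.07 shift [ 0.002  -0.0012  0.0598] rotvec [ 0.0017 -0.     -0.0093] t 2.95 w 0.0438 F [-0.4  0.3  0.3]
[   0    0    0    0   13  736  495   29    9   14   27   32   39   44
   51 1007  570    0    0    0    0    0]
```

View pics/w2c.png

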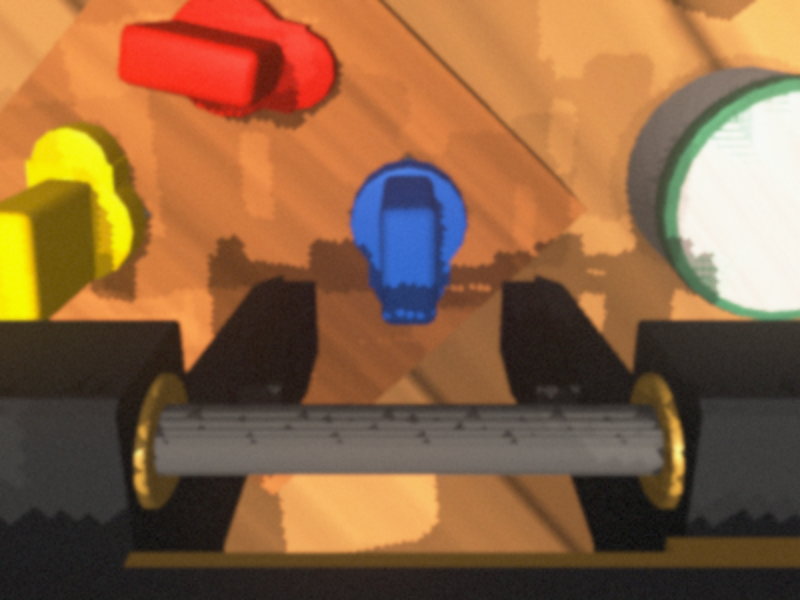

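The crop shows the blue grip centred between the open fingers (centre ~(408,245), fingers at 315 and 502) and square to them. I'll grasp it and lift.

>>> step_arm(rows=[{"travel": [0.001, -0.001, 0.02], "rotation": [0, 0, -0.009], "grip": 0}, {"travel": [0, 0, 0.02], "rotation": [0, 0, 0], "grip": 0}, {"travel": [0, 0, 0.02], "rotation": [0, 0, 0], "grip": 0}, {"travel": [0, 0, 0], "rotation": [0, 0, 0], "grip": 0}, {"travel": [0, 0, 0], "rotation": [0, 0, 0], "grip": -1}, {"travel": [0, 0, 0], "rotation": [0, 0, 0], "grip": -1}, {"travel": [0, 0, 0], "rotation": [0, 0, 0], "grip": -1}, {"travel": [0, 0, 0], "rotation": [0, 0, 0], "grip": -1}, {"travel": [0, 0, -0.03], "rotation": [0, 0, 0], "grip": -1}, {"travel": [0, 0, -0.03], "rotation": [0, 0, 0], "grip": -1}, {"travel": [0, 0, -0.03], "rotation": [0, 0, 0], "grip": -1}, {"travel": [0, 0, -0.02], "rotation": [0, 0, 0], "grip": -1}, {"travel": [0, 0, 0], "rotation": [0, 0, 0], "grip": -1}], grip_force=30)

```text
clock: 4.58
ee_pos: [0.5583, -0.3633, 0.1937]
eef_rot: [0.002, 0.9, 0.437, 0.001]
force: [0.1, -0.2, -2.4]
gripper_width: 0.0158
```

```bash
python3 - <<'E'
from h import *
go(.68,.045,.2,84.2)
d=snap("wrist","w3")
cv2.imwrite("pics/w3c.png",cv2.resize(d["pixels"][160:400,160:480],(800,600),interpolation=cv2.INTER_CUBIC)[:,:,::-1])
E
```

```text
at [ 0.5583 -0.3633  0.1937] yaw 51.78 shift [ 0.3961 -0.157  -0.0068] rotvec [ 0.0037  0.0008 -0.5658] t 4.58 w 0.0158 F [ 0.1 -0.2 -2.4]
```

View pics/w3c.png

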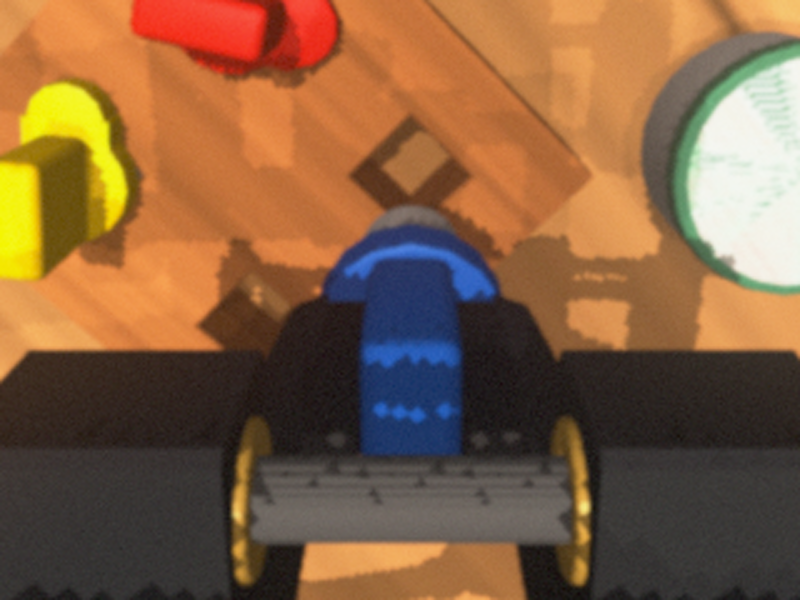

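The crop shows blue held square between the fingers, lifted clear. The grip's end face foots on the cam at crop v≈262 and has its top edge at ≈345. I'll compute its offset along tool x.

```bash
python3 - <<'E'
from h import *
d=dict(np.load("w3.npz"));o,M=tool();e=o["ee_pos"]
for (u,v,dz) in [(410,262,-.019),(410,345,.021),(295,302,-.011),(528,302,-.011)]:
    p=ray(d,[160+u/2.5,160+v/2.5],e[2]+dz)[0];print((M.T@(p-e)).round(4))
# blue profile along column
px=d["pixels"];print([tuple(px[v,324]) for v in range(252,304,2)])
E
```

```text
[0.0134 0.0003 0.019 ]
[ 0.0152  0.0001 -0.021 ]
[ 0.0083 -0.0218  0.011 ]
[0.0082 0.0228 0.011 ]
[(np.uint8(47), np.uint8(56), np.uint8(101)), (np.uint8(46), np.uint8(56), np.uint8(103)), (np.uint8(51), np.uint8(73), np.uint8(126)), (np.uint8(73), np.uint8(117), np.uint8(204)), (np.uint8(67), np.uint8(116), np.uint8(209)), (np.uint8(55), np.uint8(96), np.uint8(178)), (np.uint8(44), np.uint8(59), np.uint8(108)), (np.uint8(43), np.uint8(56), np.uint8(101)), (np.uint8(41), np.uint8(54), np.uint8(99)), (np.uint8(40), np.uint8(54), np.uint8(100)), (np.uint8(37), np.uint8(54), np.uint8(98)), (np.uint8(34), np.uint8(53), np.uint8(99)), (np.uint8(36), np.uint8(53), np.uint8(101)), (np.uint8(35), np.uint8(51), np.uint8(100)), (np.uint8(29), np.uint8(50), np.uint8(101)), (np.uint8(34), np.uint8(52), np.uint8(103)), (np.uint8(31), np.uint8(51), np.uint8(101)), (np.uint8(38), np.uint8(53), np.uint8(106)), (np.uint8(34), np.uint8(53), np.uint8(103)), (np.uint8(33), np.uint8(56), np.uint8(106)), (np.uint8(29), np.uint8(52), np.uint8(102)), (np.uint8(32), np.uint8(57), np.uint8(110)), (np.uint8(39), np.uint8(73), np.uint8(138)), (np.uint8(45), np.uint8(90), np.uint8(171)), (np.uint8(37), np.uint8(90), np.uint8(183)), (np.uint8(38), np.uint8(88), np.uint8(172))]
```

>>> step_arm(rows=[{"travel": [0, 0, -0.005], "rotation": [0, 0, -0.1415], "grip": -1}, {"travel": [0, 0, -0.005], "rotation": [0, 0, -0.1415], "grip": -1}, {"travel": [0, 0, -0.005], "rotation": [0, 0, -0.1415], "grip": -1}, {"travel": [0, 0, -0.005], "rotation": [0, 0, -0.1415], "grip": -1}, {"travel": [0.0468, 0.0092, 0], "rotation": [0, 0, 0], "grip": -1}, {"travel": [0.0468, 0.0092, 0], "rotation": [0, 0, 0], "grip": -1}, {"travel": [0.0468, 0.0092, 0], "rotation": [0, 0, 0], "grip": -1}, {"travel": [0.0468, 0.0092, 0], "rotation": [0, 0, 0], "grip": -1}, {"travel": [0.0468, 0.0092, 0], "rotation": [0, 0, 0], "grip": -1}, {"travel": [0.0468, 0.0092, 0], "rotation": [0, 0, 0], "grip": -1}, {"travel": [0.0468, 0.0092, 0], "rotation": [0, 0, 0], "grip": -1}, {"travel": [0.0468, 0.0092, 0], "rotation": [0, 0, 0], "grip": -1}, {"travel": [0.0468, 0.0092, 0], "rotation": [0, 0, 0], "grip": -1}, {"travel": [0, 0, 0], "rotation": [0, 0, 0], "grip": -1}, {"travel": [0, 0, 0], "rotation": [0, 0, 0], "grip": -1}])

```text
clock: 6.5
ee_pos: [0.6811, 0.0478, 0.2097]
eef_rot: [-0.001, 0.742, 0.671, -0.002]
force: [-0.8, -0.5, -0.7]
gripper_width: 0.0158
```

```bash
python3 - <<'E'
from h import *
go(.683,.047,.2,84.2)
d=snap("wrist","w4");
E
```

```text
at [0.6811 0.0478 0.2097] yaw 84.26 shift [-0.0006  0.002   0.0097] rotvec [-0.0032  0.0012  0.001 ] t 6.5 w 0.0158 F [-0.8 -0.5 -0.7]
```

View pics/w4.png

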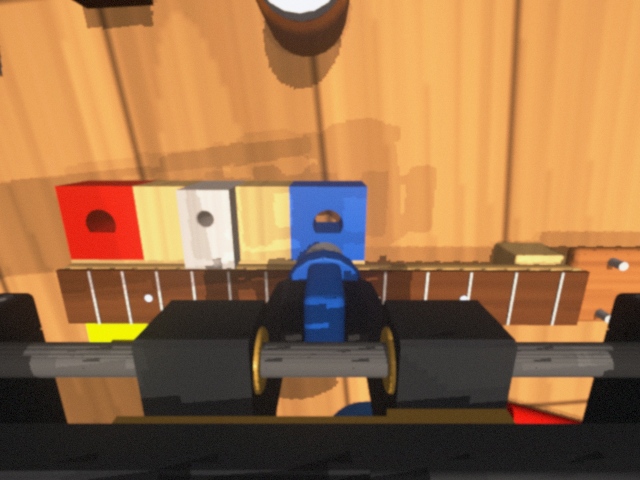

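The wrist view shows the red hole (100,221), left post hole (205,219) and blue hole (328,222), all on the left side and clear. I'll fit circles to their rims.

```bash
cat >> h.py <<'E'
from scipy.optimize import least_squares
def hole(d,uv,tilemask,h,flatdir=None,rr=40):
    "rim contour of the non-tile blob near pixel uv, circle fit on plane h; flatdir: unit vec towards the flat"
    u0,v0=uv;w=tilemask[v0-rr:v0+rr,u0-rr:u0+rr]
    b=[x for x in blobs(~w,20) if x[rr-4:rr+5,rr-4:rr+5].any()]
    b=max(b,key=lambda x:x.sum());c=max(cv2.findContours(b.astype(np.uint8),cv2.RETR_EXTERNAL,cv2.CHAIN_APPROX_NONE)[0],key=len)[:,0,:]
    q=ray(d,c+[u0-rr,v0-rr],h)[:,:2]*1000;cen=q.mean(0)
    if flatdir is not None: q2=q[((q-cen)@flatdir)<3]
    else: q2=q
    f=least_squares(lambda p:np.hypot(*(q2-p[:2]).T)-p[2],[*cen,10],loss='soft_l1')
    s=(q-f.x[:2])@flatdir if flatdir is not None else np.zeros(1)
    print('hole',uv,'n',len(c),'centre',f.x[:2].round(1),'r',f.x[2].round(1),'flat at',np.percentile(s,92).round(1),'rms',np.sqrt((f.fun**2).mean()).round(2))
    return f.x[:2]
E
python3 - <<'E'
from h import *
d=dict(np.load("w4.npz"));a=np.radians(-5.7)
fd=np.array([np.sin(a),-np.cos(a)])
H=hsv(d)
B=hole(d,(328,222),mask(d,'blue'),.045,fd)
R=hole(d,(100,221),mask(d,'red')&(H[...,2]>100),.045,fd)
L=hole(d,(205,219),(H[...,1]<70)&(H[...,2]>110),.067,rr=25)
print(B-R,np.hypot(*(B-R)),np.degrees(np.arctan2(*(B-R)[::-1])), 'mid',(B+R)/2,'L-mid',L-(B+R)/2)
E
```

```text
hole (328, 222) n 82 centre [682.9  47.3] r 12.5 flat at 3.0 rms 2.3
hole (100, 221) n 58 centre [473.   67.4] r 11.2 flat at -3.1 rms 2.4
hole (205, 219) n 23 centre [579.1  70. ] r 3.1 flat at 0.0 rms 1.09
[209.85730114 -20.07783732] 210.81557436551586 -5.46506845725199 mid [577.96281898  57.34442157] L-mid [ 1.13039421 12.65885426]
```

```bash
python3 - <<'E'
from h import *
d=dict(np.load("w4.npz"));H=hsv(d)
def pan(u,v,m):
    s=np.s_[v-24:v+24,u-24:u+24]
    a=cv2.resize(d["pixels"][s],(260,260),interpolation=cv2.INTER_NEAREST);b=cv2.resize((m[s]*255).astype(np.uint8),(260,260),interpolation=cv2.INTER_NEAREST)
    return np.vstack([a,np.dstack([b]*3)])
im=np.hstack([pan(328,222,mask(d,'blue')),pan(100,221,mask(d,'red')),pan(205,219,(H[...,1]<70)&(H[...,2]>110))])
cv2.imwrite("pics/w4c.png",im[:,:,::-1])
for v in range(206,240,2): print(v,H[v,100],H[v,328],H[v-2,205])
E
```

```text
206 [  3 230 234] [110 171 207] [ 17  21 245]
208 [  3 233 224] [111 171 200] [ 16  22 246]
210 [  3 212 131] [124  80 108] [ 17  22 246]
212 [  5 218  96] [ 5 89 80] [ 15  40 215]
214 [  6 213  97] [  8 107 100] [ 12  63 110]
216 [  5 200  98] [ 11 128 128] [ 13  61 105]
218 [  6 200  98] [ 11 128 131] [ 15  55 111]
220 [  4 205 102] [ 11 124 128] [ 13  56 124]
222 [  4 216 110] [126  68  98] [ 10  58 128]
224 [  3 210 114] [114 132 110] [ 11  47 129]
226 [  3 203 122] [114 138 111] [ 12  53 134]
228 [  4 222 130] [112 148 107] [ 12  44 169]
230 [  4 217 140] [113 139 110] [ 15  37 225]
232 [  2 220 191] [112 158 132] [ 17  33 231]
234 [  3 234 232] [110 176 197] [ 15  35 232]
236 [  3 231 233] [109 184 200] [ 15  37 227]
238 [  2 225 234] [109 182 199] [ 16  39 229]
```

View pics/w4c.png

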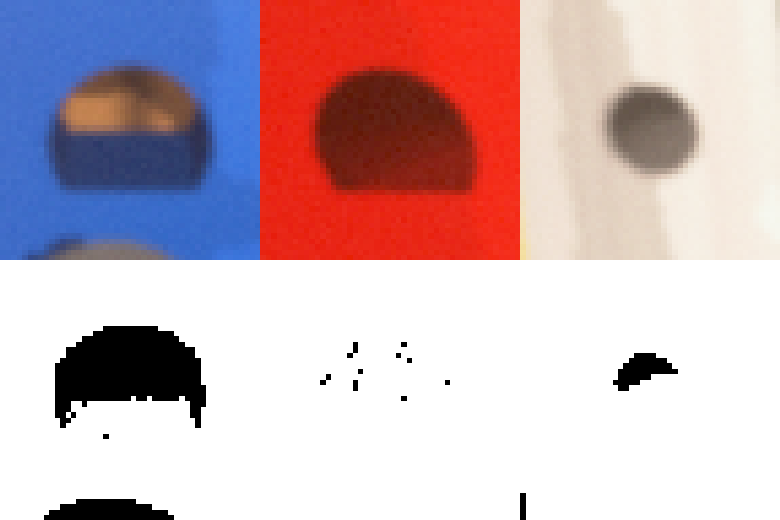

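The crop shows clean D rims whose inner walls are dark versions of the tile colours. A brightness threshold separates them, so I'll use that.

```bash
python3 - <<'E'
from h import *
d=dict(np.load("w4.npz"));a=np.radians(-5.6)
fd=np.array([np.sin(a),-np.cos(a)]);V=hsv(d)[...,2]
B=hole(d,(328,222),V>160,.045,fd,18)
R=hole(d,(100,221),V>170,.045,fd,22)
L=hole(d,(205,219),V>180,.067,rr=16)
m=(B+R)/2;print(np.hypot(*(B-R)),np.degrees(np.arctan2(*(B-R)[::-1])), 'L-mid',L-m,'expect',-10*fd)
J=m+65*fd;J2=L+75*fd;print('jig',J,J2)
E
```

```text
hole (328, 222) n 82 centre [683.1  46.1] r 13.5 flat at 7.5 rms 0.2
hole (100, 221) n 79 centre [474.   67.5] r 13.1 flat at 7.2 rms 0.26
hole (205, 219) n 44 centre [579.6  67. ] r 6.6 flat at 0.0 rms 0.22
210.18119458703114 -5.858795419823644 L-mid [ 1.02952023 10.18968864] expect [0.975829 9.952274]
jig [572.20371315  -7.90180073] [572.25740438  -7.66438609]
```

```bash
python3 - <<'E'
from h import *
d=dict(np.load("w1.npz"));a=np.radians(-5.8);fd=-np.array([np.sin(a),-np.cos(a)])
V=hsv(d)[...,2]
for uv,h in(((100,44),.045),((103,145),.067),((115,230),.045)): print(uv,V[uv[1]-16:uv[1]+17:2,uv[0]])
def J(p,jx,jy):
    return p-np.array([jx*np.cos(a)-jy*np.sin(a),jx*np.sin(a)+jy*np.cos(a)])
G=hole(d,(100,44),V>105,.045,fd,18);print(J(G,105,-65))
Y=hole(d,(115,230),V>170,.045,fd,18);print(J(Y,-105,-65))
L=hole(d,(103,145),V>170,.067,rr=12);print(J(L,0,-75))
E
```

```text
(100, 44) [190 176  87  48  47  49  50  47  51  48  48  48  50  46  53  98 182]
(103, 145) [235 235 234 233 222 122  84  81  78  88  94 159 230 236 235 235 234]
(115, 230) [235 235 226 130 102 100  98  96 101 100 104 110 127 217 234 235 234]
hole (100, 44) n 71 centre [669.6 -83.8] r 12.9 flat at 7.1 rms 0.32
[571.67280345  -8.49922506]
hole (115, 230) n 56 centre [460.9 -62.4] r 12.9 flat at 7.6 rms 0.34
[571.97182997  -8.39014732]
hole (103, 145) n 34 centre [564.2 -83.3] r 6.6 flat at 0.0 rms 0.3
[571.79461192  -8.73042008]
```

The two views agree to 0.8 mm. I'm taking the jig at (571.7, -8.0) mm with yaw -5.85°, and the dog axis 1.7 mm behind the TCP along tool x. Insert blue, checking force partway.

>>> step_arm(rows=[{"travel": [0, 0.0018, 0.04], "rotation": [-0.003, 0.001, 0.002], "grip": -1}, {"travel": [0, 0, 0.03], "rotation": [0, 0, 0], "grip": -1}, {"travel": [0, 0, 0.014], "rotation": [0, 0, 0], "grip": -1}, {"travel": [0, 0, 0], "rotation": [0, 0, 0], "grip": -1}, {"travel": [0, 0, 0.005], "rotation": [0, 0, 0], "grip": -1}, {"travel": [0, 0, 0.004], "rotation": [0, 0, 0], "grip": -1}, {"travel": [0, 0, 0.003], "rotation": [0, 0, 0], "grip": -1}, {"travel": [0, 0, 0], "rotation": [0, 0, 0], "grip": -1}])

```text
clock: 7.55
ee_pos: [0.684, 0.048, 0.1157]
eef_rot: [0.001, 0.743, 0.67, 0.001]
force: [0.0, -0.5, -1.3]
gripper_width: 0.0155
```

```bash
python3 - <<'E'
from h import *
go(.6829,.0477,.0787,84.15)
E
```

```text
at [0.684  0.048  0.1157] yaw 84.11 shift [-0.0005 -0.0012  0.037 ] rotvec [ 0.0028 -0.001  -0.0007] t 7.55 w 0.0155 F [ 0.  -0.5 -1.3]
```

>>> step_arm(rows=[{"travel": [-0.0004, -0.001, 0.003], "rotation": [0.002, -0.001, 0], "grip": -1}, {"travel": [0, 0, 0.003], "rotation": [0, 0, 0], "grip": -1}, {"travel": [0, 0, 0.003], "rotation": [0, 0, 0], "grip": -1}, {"travel": [0, 0, 0.003], "rotation": [0, 0, 0], "grip": -1}, {"travel": [0, 0, 0.003], "rotation": [0, 0, 0], "grip": -1}])

```text
clock: 8.18
ee_pos: [0.6831, 0.0476, 0.1004]
eef_rot: [0.0, 0.743, 0.67, 0.0]
force: [-0.3, 1.4, -1.4]
gripper_width: 0.0158
```

```bash
python3 - <<'E'
from h import *
go(.6829,.0477,.0787,84.15)
E
```

```text
at [0.6831 0.0476 0.1004] yaw 84.1 shift [ 0.0001 -0.0003  0.0217] rotvec [ 0.0009 -0.     -0.0009] t 8.18 w 0.0158 F [-0.3  1.4 -1.4]
```

>>> step_arm(rows=[{"travel": [0, 0, 0.007], "rotation": [0, 0, 0], "grip": -1}, {"travel": [0, 0, 0.007], "rotation": [0, 0, 0], "grip": -1}, {"travel": [0, 0, 0.005], "rotation": [0, 0, 0], "grip": -1}, {"travel": [0, 0, 0.003], "rotation": [0, 0, 0], "grip": -1}, {"travel": [0, 0, 0], "rotation": [0, 0, 0], "grip": -1}])

```text
clock: 8.8
ee_pos: [0.683, 0.0476, 0.0783]
eef_rot: [0.0, 0.743, 0.67, 0.0]
force: [0.2, -0.5, -0.5]
gripper_width: 0.0157
```

>>> step_arm(rows=[{"travel": [0, 0, 0.001], "rotation": [0, 0, 0], "grip": -1}, {"travel": [0, 0, 0.001], "rotation": [0, 0, 0], "grip": -1}])

```text
clock: 9.05
ee_pos: [0.6835, 0.0477, 0.0777]
eef_rot: [0.001, 0.743, 0.67, 0.001]
force: [-2.2, -0.1, 5.9]
gripper_width: 0.0156
```

Contact is confirmed at 6 N. I'll release blue, lift, and travel to red.

>>> step_arm(rows=[{"travel": [0, 0, -0.001], "rotation": [0, 0, 0], "grip": 0}, {"travel": [0, 0, 0], "rotation": [0, 0, 0], "grip": 0}, {"travel": [0, 0, -0.03], "rotation": [0, 0, 0], "grip": 0}, {"travel": [0, 0, -0.045], "rotation": [0, 0, 0], "grip": 0}, {"travel": [-0.0494, -0.0144, -0.01], "rotation": [0, 0, 0], "grip": 0}, {"travel": [-0.0494, -0.0144, 0], "rotation": [0, 0, 0], "grip": 0}, {"travel": [-0.0494, -0.0144, 0], "rotation": [0, 0, 0], "grip": 0}, {"travel": [-0.0494, -0.0144, 0], "rotation": [0, 0, 0], "grip": 0}, {"travel": [-0.0494, -0.0144, 0], "rotation": [0, 0, 0], "grip": 0}, {"travel": [-0.0494, -0.0144, 0], "rotation": [0, 0, 0], "grip": 0}, {"travel": [-0.0494, -0.0144, 0], "rotation": [0, 0, 0], "grip": 0}, {"travel": [0, 0, 0], "rotation": [0, 0, -0.155], "grip": 0}, {"travel": [0, 0, 0], "rotation": [0, 0, -0.155], "grip": 0}, {"travel": [0, 0, 0], "rotation": [0, 0, -0.155], "grip": 0}, {"travel": [0, 0, 0.01], "rotation": [0, 0, -0.155], "grip": 0}, {"travel": [0, 0, 0.01], "rotation": [0, 0, -0.155], "grip": 0}, {"travel": [0, 0, 0], "rotation": [0, 0, 0], "grip": 0}, {"travel": [0, 0, 0], "rotation": [0, 0, 0], "grip": 0}])

```text
clock: 11.3
ee_pos: [0.5475, -0.2861, 0.1429]
eef_rot: [0.001, 0.436, 0.9, 0.0]
force: [-1.0, -0.7, -0.1]
gripper_width: 0.0436
```

```bash
python3 - <<'E'
from h import *
go(.5475,-.2858,.0835,128.5)
d=snap("wrist","w5")
P=pts(d);z=P[...,2]
for c in('red','yellow'):
  m=mask(d,c)&(abs(z-.104)<.005)
  for b in blobs(m,200):
    v,u=np.where(b);print(c,b.sum(),rect(ray(d,np.c_[u,v],.104)[:,:2]))
E
```

```text
at [ 0.5475 -0.2861  0.1429] yaw 128.36 shift [0.0003 0.0001 0.0594] rotvec [ 0.0009  0.0011 -0.0025] t 11.3 w 0.0436 F [-1.  -0.7 -0.1]
red 1625 (array([ 546.7, -283.5]), array([35.6, 15.3]), -52.2)
yellow 1793 (array([ 468.8, -293.3]), array([34.8, 15.4]), 47.2)
```

>>> step_arm(rows=[{"travel": [0.0003, 0, 0.025], "rotation": [0, 0, 0], "grip": 0}, {"travel": [0, 0, 0.02], "rotation": [0, 0, 0], "grip": 0}, {"travel": [0, 0, 0.0145], "rotation": [0, 0, 0], "grip": 0}, {"travel": [0, 0, 0], "rotation": [0, 0, 0], "grip": 0}, {"travel": [0, 0, 0], "rotation": [0, 0, 0], "grip": -1}, {"travel": [0, 0, 0], "rotation": [0, 0, 0], "grip": -1}, {"travel": [0, 0, 0], "rotation": [0, 0, 0], "grip": -1}, {"travel": [0, 0, 0], "rotation": [0, 0, 0], "grip": -1}])

```text
clock: 12.35
ee_pos: [0.5477, -0.286, 0.0839]
eef_rot: [0.001, 0.434, 0.901, 0.0]
force: [0.4, -0.3, 2.5]
gripper_width: 0.0158
```

```bash
python3 - <<'E'
from h import *
go(.5475,-.2858,.0835,128.5)
E
```

```text
at [ 0.5477 -0.286   0.0839] yaw 128.5 shift [ 0.0003 -0.0001  0.0004] rotvec [0.0013 0.002  0.    ] t 12.35 w 0.0158 F [ 0.4 -0.3  2.5]
```

>>> step_arm(rows=[{"travel": [0, 0, -0.03], "rotation": [0, 0, 0], "grip": -1}, {"travel": [0, 0, -0.04], "rotation": [0, 0, 0], "grip": -1}, {"travel": [0, 0, -0.04], "rotation": [0, 0, 0], "grip": -1}, {"travel": [0, 0, -0.01], "rotation": [0, 0, 0.1548], "grip": -1}, {"travel": [0, 0, -0.005], "rotation": [0, 0, 0.1548], "grip": -1}, {"travel": [0, 0, 0], "rotation": [0, 0, 0.1548], "grip": -1}, {"travel": [0, 0, 0], "rotation": [0, 0, 0.1548], "grip": -1}, {"travel": [0, 0, 0], "rotation": [0, 0, 0.1548], "grip": -1}, {"travel": [0.0492, -0.0157, 0], "rotation": [0, 0, 0], "grip": -1}, {"travel": [0.0492, -0.0157, 0], "rotation": [0, 0, 0], "grip": -1}, {"travel": [0.0492, -0.0157, 0], "rotation": [0, 0, 0], "grip": -1}, {"travel": [0.0492, -0.0157, 0], "rotation": [0, 0, 0], "grip": -1}, {"travel": [0.0492, -0.0157, 0], "rotation": [0, 0, 0], "grip": -1}, {"travel": [0.0492, -0.0157, 0], "rotation": [0, 0, 0], "grip": -1}, {"travel": [0.0492, -0.0157, 0], "rotation": [0, 0, 0], "grip": -1}, {"travel": [0, 0, 0], "rotation": [0, 0, 0], "grip": -1}, {"travel": [0, 0, 0], "rotation": [0, 0, 0], "grip": -1}])

```text
clock: 14.48
ee_pos: [0.4726, 0.0679, 0.2078]
eef_rot: [0.001, 0.742, 0.671, 0.0]
force: [-0.3, -0.6, -1.5]
gripper_width: 0.0156
```

```bash
python3 - <<'E'
from h import *
go(.4738,.0674,.125,84.15)
d=snap("wrist","w6");o,M=tool();e=o["ee_pos"]
H=hsv(d);print([(v,*d["pixels"][v,324]) for v in range(240,310,3)])
cv2.imwrite("pics/w6c.png",cv2.resize(d["pixels"][160:400,160:480],(800,600),interpolation=cv2.INTER_CUBIC)[:,:,::-1])
E
```

```text
at [0.4726 0.0679 0.2078] yaw 84.22 shift [-0.0003  0.0012  0.0828] rotvec [0.0009 0.0007 0.0012] t 14.47 w 0.0156 F [-0.3 -0.6 -1.5]
[(240, np.uint8(129), np.uint8(105), np.uint8(96)), (243, np.uint8(131), np.uint8(107), np.uint8(97)), (246, np.uint8(129), np.uint8(33), np.uint8(18)), (249, np.uint8(136), np.uint8(27), np.uint8(18)), (252, np.uint8(194), np.uint8(41), np.uint8(28)), (255, np.uint8(232), np.uint8(37), np.uint8(27)), (258, np.uint8(159), np.uint8(30), np.uint8(20)), (261, np.uint8(127), np.uint8(25), np.uint8(11)), (264, np.uint8(131), np.uint8(28), np.uint8(16)), (267, np.uint8(128), np.uint8(22), np.uint8(17)), (270, np.uint8(132), np.uint8(32), np.uint8(23)), (273, np.uint8(129), np.uint8(23), np.uint8(14)), (276, np.uint8(129), np.uint8(22), np.uint8(19)), (279, np.uint8(133), np.uint8(27), np.uint8(20)), (282, np.uint8(132), np.uint8(27), np.uint8(20)), (285, np.uint8(131), np.uint8(22), np.uint8(13)), (288, np.uint8(141), np.uint8(24), np.uint8(15)), (291, np.uint8(195), np.uint8(22), np.uint8(14)), (294, np.uint8(221), np.uint8(29), np.uint8(19)), (297, np.uint8(225), np.uint8(29), np.uint8(15)), (300, np.uint8(226), np.uint8(27), np.uint8(14)), (303, np.uint8(200), np.uint8(26), np.uint8(15)), (306, np.uint8(130), np.uint8(25), np.uint8(13)), (309, np.uint8(125), np.uint8(15), np.uint8(11))]
```

View pics/w6c.png

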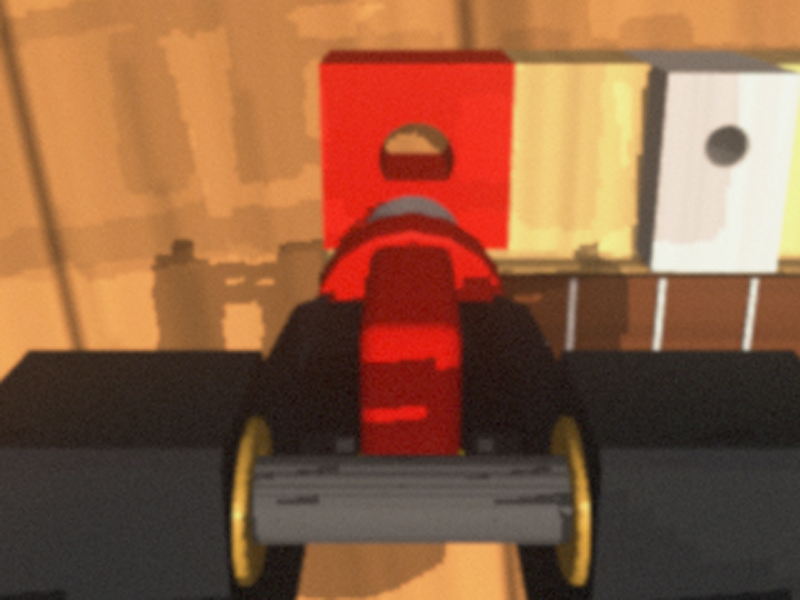

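The crop shows red held square and the red D-hole clear at crop (416,152). The end-face edges sit 5.5 px further forward than blue's did, so the offset is about +0.5 mm. Insert red.

>>> step_arm(rows=[{"travel": [-0.0009, 0.0012, 0.04], "rotation": [0.001, 0.001, 0.001], "grip": -1}, {"travel": [0, 0, 0.03], "rotation": [0, 0, 0], "grip": -1}, {"travel": [0, 0, 0.013], "rotation": [0, 0, 0], "grip": -1}, {"travel": [0, 0, 0], "rotation": [0, 0, 0], "grip": -1}, {"travel": [0, 0, 0.005], "rotation": [0, 0, 0], "grip": -1}, {"travel": [0, 0, 0.004], "rotation": [0, 0, 0], "grip": -1}, {"travel": [0, 0, 0.004], "rotation": [0, 0, 0], "grip": -1}, {"travel": [0, 0, 0], "rotation": [0, 0, 0], "grip": -1}])

```text
clock: 15.52
ee_pos: [0.4737, 0.0672, 0.1118]
eef_rot: [-0.0, 0.742, 0.67, 0.0]
force: [0.4, 1.0, -1.6]
gripper_width: 0.0159
```

```bash
python3 - <<'E'
from h import *
go(.47375,.0669,.0787,84.15)
E
```

```text
at [0.4737 0.0672 0.1118] yaw 84.11 shift [-0.0003  0.0001  0.0331] rotvec [-0.0004 -0.0009 -0.0006] t 15.53 w 0.0159 F [ 0.4  1.  -1.6]
```

>>> step_arm(rows=[{"travel": [0, 0, 0.004], "rotation": [0, 0, 0], "grip": -1}, {"travel": [0, 0, 0.004], "rotation": [0, 0, 0], "grip": -1}, {"travel": [0, 0, 0.004], "rotation": [0, 0, 0], "grip": -1}, {"travel": [0, 0, 0.004], "rotation": [0, 0, 0], "grip": -1}])

```text
clock: 16.02
ee_pos: [0.4738, 0.0671, 0.0956]
eef_rot: [-0.0, 0.743, 0.67, 0.0]
force: [0.1, 0.3, -0.9]
gripper_width: 0.016
```

>>> step_arm(rows=[{"travel": [0, 0, 0.007], "rotation": [0, 0, 0], "grip": -1}, {"travel": [0, 0, 0.006], "rotation": [0, 0, 0], "grip": -1}, {"travel": [0, 0, 0.004], "rotation": [0, 0, 0], "grip": -1}, {"travel": [0, 0, 0.0015], "rotation": [0, 0, 0], "grip": -1}, {"travel": [0, 0, 0], "rotation": [0, 0, 0], "grip": -1}])

```text
clock: 16.65
ee_pos: [0.4738, 0.0672, 0.0788]
eef_rot: [-0.001, 0.743, 0.67, -0.0]
force: [-5.6, 0.1, 9.9]
gripper_width: 0.0157
```

Red is home (10 N). I'll release it and go to yellow.

>>> step_arm(rows=[{"travel": [0, 0, -0.001], "rotation": [0, 0, 0], "grip": 0}, {"travel": [0, 0, 0], "rotation": [0, 0, 0], "grip": 0}, {"travel": [0, 0, -0.03], "rotation": [0, 0, 0], "grip": 0}, {"travel": [0, 0, -0.045], "rotation": [0, 0, 0], "grip": 0}, {"travel": [-0.0514, 0.0047, -0.01], "rotation": [0, 0, 0], "grip": 0}, {"travel": [-0.0514, 0.0047, 0], "rotation": [0, 0, 0], "grip": 0}, {"travel": [-0.0514, 0.0047, 0], "rotation": [0, 0, 0], "grip": 0}, {"travel": [-0.0514, 0.0047, 0], "rotation": [0, 0, 0], "grip": 0}, {"travel": [-0.0514, 0.0047, 0], "rotation": [0, 0, 0], "grip": 0}, {"travel": [-0.0514, 0.0047, 0], "rotation": [0, 0, 0], "grip": 0}, {"travel": [-0.0514, 0.0047, 0], "rotation": [0, 0, 0], "grip": 0}, {"travel": [0, 0, 0], "rotation": [0, 0, 0.161], "grip": 0}, {"travel": [0, 0, 0], "rotation": [0, 0, 0.161], "grip": 0}, {"travel": [0, 0, 0.01], "rotation": [0, 0, 0.161], "grip": 0}, {"travel": [0, 0, 0.01], "rotation": [0, 0, 0.161], "grip": 0}, {"travel": [0, 0, 0], "rotation": [0, 0, 0], "grip": 0}, {"travel": [0, 0, 0], "rotation": [0, 0, 0], "grip": 0}])

```text
clock: 18.77
ee_pos: [0.4698, -0.2943, 0.1433]
eef_rot: [-0.0, 0.916, 0.402, 0.0]
force: [-0.8, -0.1, -0.3]
gripper_width: 0.0444
```

```bash
python3 - <<'E'
from h import *
go(.4695,-.294,.0835,47.2)
d=snap("wrist","w7")
P=pts(d);z=P[...,2];H=hsv(d).astype(int)
m=(H[...,0]>=22)&(H[...,0]<=36)&(H[...,1]>=130)&(H[...,2]>=50)&(abs(z-.104)<.005)
for b in blobs(m,200):
    v,u=np.where(b);print(b.sum(),rect(ray(d,np.c_[u,v],.104)[:,:2]))
E
```

```text
at [ 0.4698 -0.2943  0.1433] yaw 47.35 shift [-0.     -0.0004  0.0598] rotvec [-0.0004 -0.0009  0.0026] t 18.77 w 0.0444 F [-0.8 -0.1 -0.3]
1543 (array([ 469.5, -292.9]), array([35.1, 15.2]), 46.7)
```

>>> step_arm(rows=[{"travel": [-0.0014, -0.0013, 0.025], "rotation": [0, 0, 0.006], "grip": 0}, {"travel": [0, 0, 0.02], "rotation": [0, 0, 0], "grip": 0}, {"travel": [0, 0, 0.0148], "rotation": [0, 0, 0], "grip": 0}, {"travel": [0, 0, 0], "rotation": [0, 0, 0], "grip": 0}, {"travel": [0, 0, 0], "rotation": [0, 0, 0], "grip": -1}, {"travel": [0, 0, 0], "rotation": [0, 0, 0], "grip": -1}, {"travel": [0, 0, 0], "rotation": [0, 0, 0], "grip": -1}, {"travel": [0, 0, 0], "rotation": [0, 0, 0], "grip": -1}])

```text
clock: 19.82
ee_pos: [0.4683, -0.2946, 0.0841]
eef_rot: [0.0, 0.918, 0.398, 0.001]
force: [-0.5, -0.4, 2.3]
gripper_width: 0.0155
```

```bash
python3 - <<'E'
from h import *
go(.4606,-.0619,.0835,84.15)
E
```

```text
at [ 0.4683 -0.2946  0.0841] yaw 46.86 shift [ 0.1646 -0.1648  0.0006] rotvec [ 0.0011 -0.0007 -0.6509] t 19.82 w 0.0155 F [-0.5 -0.4  2.3]
```

>>> step_arm(rows=[{"travel": [0, 0, -0.03], "rotation": [0, 0, 0], "grip": -1}, {"travel": [0, 0, -0.04], "rotation": [0, 0, 0], "grip": -1}, {"travel": [0, 0, -0.04], "rotation": [0, 0, 0], "grip": -1}, {"travel": [0, 0, -0.01], "rotation": [0, 0, -0.1627], "grip": -1}, {"travel": [0, 0, -0.005], "rotation": [0, 0, -0.1627], "grip": -1}, {"travel": [0, 0, 0], "rotation": [0, 0, -0.1627], "grip": -1}, {"travel": [0, 0, 0], "rotation": [0, 0, -0.1627], "grip": -1}, {"travel": [0.0461, -0.0063, 0], "rotation": [0, 0, 0], "grip": -1}, {"travel": [0.0461, -0.0063, 0], "rotation": [0, 0, 0], "grip": -1}, {"travel": [0.0461, -0.0063, 0], "rotation": [0, 0, 0], "grip": -1}, {"travel": [0.0461, -0.0063, 0], "rotation": [0, 0, 0], "grip": -1}, {"travel": [0.0461, -0.0063, 0], "rotation": [0, 0, 0], "grip": -1}, {"travel": [0, 0, 0], "rotation": [0, 0, 0], "grip": -1}, {"travel": [0, 0, 0], "rotation": [0, 0, 0], "grip": -1}])

```text
clock: 21.58
ee_pos: [0.4598, -0.062, 0.2084]
eef_rot: [-0.0, 0.742, 0.67, 0.0]
force: [-0.1, -0.1, -1.4]
gripper_width: 0.0158
```

```bash
python3 - <<'E'
from h import *
go(.4606,-.0619,.125,84.15)
d=snap("wrist","w8")
print([(v,*d["pixels"][v,324].tolist()) for v in range(240,310,2)])
E
```

```text
at [ 0.4598 -0.062   0.2084] yaw 84.2 shift [0.0002 0.0008 0.0834] rotvec [-0.0002 -0.0005  0.0009] t 21.57 w 0.0158 F [-0.1 -0.1 -1.4]
[(240, 240, 218, 4), (242, 242, 220, 2), (244, 241, 219, 3), (246, 241, 218, 1), (248, 240, 214, 0), (250, 241, 215, 0), (252, 241, 215, 0), (254, 241, 215, 0), (256, 240, 219, 7), (258, 209, 181, 10), (260, 149, 119, 6), (262, 146, 114, 3), (264, 149, 117, 16), (266, 150, 118, 12), (268, 148, 116, 13), (270, 147, 115, 2), (272, 149, 117, 5), (274, 151, 116, 17), (276, 152, 119, 12), (278, 149, 117, 6), (280, 148, 115, 3), (282, 152, 117, 11), (284, 154, 120, 14), (286, 151, 117, 4), (288, 165, 128, 12), (290, 208, 162, 8), (292, 236, 193, 2), (294, 238, 200, 0), (296, 240, 208, 7), (298, 240, 211, 0), (300, 240, 211, 0), (302, 239, 212, 0), (304, 220, 183, 0), (306, 153, 118, 1), (308, 151, 119, 12)]
```

>>> step_arm(rows=[{"travel": [-0.0002, 0.0008, 0.04], "rotation": [0, 0, 0.001], "grip": -1}, {"travel": [0, 0, 0.03], "rotation": [0, 0, 0], "grip": -1}, {"travel": [0, 0, 0.013], "rotation": [0, 0, 0], "grip": -1}, {"travel": [0, 0, 0], "rotation": [0, 0, 0], "grip": -1}, {"travel": [0, 0, 0.005], "rotation": [0, 0, 0], "grip": -1}, {"travel": [0, 0, 0.004], "rotation": [0, 0, 0], "grip": -1}, {"travel": [0, 0, 0.004], "rotation": [0, 0, 0], "grip": -1}, {"travel": [0, 0, 0], "rotation": [0, 0, 0], "grip": -1}])

```text
clock: 22.62
ee_pos: [0.4605, -0.062, 0.1124]
eef_rot: [-0.0, 0.743, 0.67, 0.0]
force: [-0.2, 0.6, -0.9]
gripper_width: 0.0154
```

```bash
python3 - <<'E'
from h import *
go(.46055,-.0623,.0787,84.15)
E
```

```text
at [ 0.4605 -0.062   0.1124] yaw 84.1 shift [-0.0003  0.      0.0337] rotvec [-0.0003 -0.001  -0.0009] t 22.62 w 0.0154 F [-0.2  0.6 -0.9]
```

>>> step_arm(rows=[{"travel": [0, 0, 0.004], "rotation": [0, 0, 0], "grip": -1}, {"travel": [0, 0, 0.004], "rotation": [0, 0, 0], "grip": -1}, {"travel": [0, 0, 0.004], "rotation": [0, 0, 0], "grip": -1}, {"travel": [0, 0, 0.004], "rotation": [0, 0, 0], "grip": -1}])

```text
clock: 23.12
ee_pos: [0.4606, -0.0621, 0.0962]
eef_rot: [-0.0, 0.743, 0.67, 0.0]
force: [1.1, -0.6, -2.0]
gripper_width: 0.0154
```

>>> step_arm(rows=[{"travel": [0, 0, 0.007], "rotation": [0, 0, 0], "grip": -1}, {"travel": [0, 0, 0.006], "rotation": [0, 0, 0], "grip": -1}, {"travel": [0, 0, 0.004], "rotation": [0, 0, 0], "grip": -1}, {"travel": [0, 0, 0.002], "rotation": [0, 0, 0], "grip": -1}, {"travel": [0, 0, 0], "rotation": [0, 0, 0], "grip": -1}])

```text
clock: 23.75
ee_pos: [0.4606, -0.0621, 0.079]
eef_rot: [-0.001, 0.743, 0.67, -0.0]
force: [-6.1, 1.0, 12.3]
gripper_width: 0.0157
```

Yellow is home (12 N). I'll release it and go look at the strap.

>>> step_arm(rows=[{"travel": [0, 0, -0.001], "rotation": [0, 0, 0], "grip": 0}, {"travel": [0, 0, 0], "rotation": [0, 0, 0], "grip": 0}, {"travel": [0, 0, -0.03], "rotation": [0, 0, 0], "grip": 0}, {"travel": [0, 0, -0.06], "rotation": [0, 0, 0], "grip": 0}, {"travel": [0, 0, -0.06], "rotation": [0, 0, 0], "grip": 0}, {"travel": [0.0449, -0.0122, -0.04], "rotation": [0, 0, 0], "grip": 0}, {"travel": [0.0449, -0.0122, -0.03], "rotation": [0, 0, 0], "grip": 0}, {"travel": [0.0449, -0.0122, 0], "rotation": [0, 0, 0], "grip": 0}, {"travel": [0.0449, -0.0122, 0], "rotation": [0, 0, 0], "grip": 0}, {"travel": [0.0449, -0.0122, 0], "rotation": [0, 0, 0], "grip": 0}, {"travel": [0.0449, -0.0122, 0], "rotation": [0, 0, 0], "grip": 0}, {"travel": [0.0449, -0.0122, 0], "rotation": [0, 0, 0], "grip": 0}, {"travel": [0.0449, -0.0122, 0], "rotation": [0, 0, 0], "grip": 0}, {"travel": [0, 0, 0], "rotation": [0, 0, 0.168], "grip": 0}, {"travel": [0, 0, 0], "rotation": [0, 0, 0], "grip": 0}, {"travel": [0, 0, 0], "rotation": [0, 0, 0], "grip": 0}])

```text
clock: 25.75
ee_pos: [0.4007, 0.3047, 0.2987]
eef_rot: [-0.0, 0.796, 0.606, 0.0]
force: [-0.0, -0.3, -0.1]
gripper_width: 0.0436
```

```bash
python3 - <<'E'
from h import *
go(.4,.305,.06,74.5)
d=snap("wrist","w9")
E
```

```text
at [0.4007 0.3047 0.2987] yaw 74.58 shift [-1.000e-04 -6.000e-04  2.387e-01] rotvec [-0.0003 -0.0007  0.0014] t 25.75 w 0.0436 F [-0.  -0.3 -0.1]
```

View pics/w9.png

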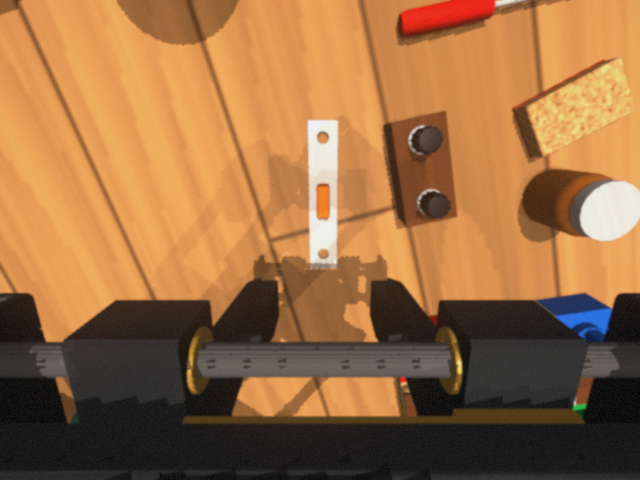

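The wrist view shows the strap with holes at (322,137) and (322,253), its rib at (323,202), and the screws' knobs at (425,139) and (434,204). Nothing is disturbed. Measure.

```bash
python3 - <<'E'
from h import *
d=dict(np.load("w9.npz"));H=hsv(d).astype(int);V=H[...,2];S=H[...,1]
st=(S<70)&(V>120)
A=hole(d,(322,137),st,.008,rr=12);B=hole(d,(322,253),st,.008,rr=10)
print((A+B)/2,np.hypot(*(A-B)),np.degrees(np.arctan2(*(A-B)[::-1])))
P=pts(d);z=P[...,2]
m=(H[...,0]>5)&(H[...,0]<25)&(S>150)&(V>100)&(z>.027)&(z<.045)
for b in blobs(m,60):
    v,u=np.where(b);print('rib',b.sum(),(u.mean(),v.mean()),rect(ray(d,np.c_[u,v],.036)[:,:2]))
for b in blobs((V<75)&(abs(z-.084)<.008),60):
    v,u=np.where(b);q=ray(d,np.c_[u,v],.084)[:,:2]*1000
    print('knob',b.sum(),(u.mean(),v.mean()),cv2.minEnclosingCircle(q.astype(np.float32)),q.mean(0), np.median(z[b]))
E
```

```text
hole (322, 137) n 31 centre [418.2 378.7] r 6.4 flat at 0.0 rms 0.33
hole (322, 253) n 24 centre [379.4 235.3] r 6.1 flat at 0.0 rms 0.38
[398.7846907  307.01212812] 148.6359261649698 74.84950467154212
rib 70 (np.float64(556.4), np.float64(98.84285714285714)) (array([678.5, 349. ]), array([16. ,  7.7]), -73.2)
rib 384 (np.float64(322.5833333333333), np.float64(200.95052083333334)) (array([398.9, 308. ]), array([38.8, 13.3]), 74.8)
knob 212 (np.float64(428.99056603773585), np.float64(143.39622641509433)) ((520.140380859375, 348.0182800292969), 13.088525772094727) [520.4307516  344.23734907] 0.08343666783623865
knob 365 (np.float64(437.4054794520548), np.float64(206.36164383561643)) ((516.8756713867188, 279.19317626953125), 13.207910537719727) [517.45269055 278.3862928 ] 0.08372828653185915
```

>>> step_arm(rows=[{"travel": [0.0019, -0.003, 0.04], "rotation": [0, 0, -0.005], "grip": 0}, {"travel": [0, 0, 0.055], "rotation": [0, 0, 0], "grip": 0}, {"travel": [0, 0, 0.055], "rotation": [0, 0, 0], "grip": 0}, {"travel": [0, 0, 0.055], "rotation": [0, 0, 0], "grip": 0}, {"travel": [0, 0, 0.04], "rotation": [0, 0, 0], "grip": 0}, {"travel": [0, 0, 0.015], "rotation": [0, 0, 0], "grip": 0}, {"travel": [0, 0, 0], "rotation": [0, 0, 0], "grip": 0}])

```text
clock: 26.68
ee_pos: [0.3982, 0.3074, 0.0386]
eef_rot: [-0.0, 0.795, 0.607, -0.0]
force: [0.2, -0.6, 1.1]
gripper_width: 0.0442
```

```bash
python3 - <<'E'
from h import *
go(.3983,.3073,.023,74.85)
d=snap("wrist","w10")
cv2.imwrite("pics/w10.png",d["pixels"][80:400,120:520,::-1])
E
```

```text
at [0.3982 0.3074 0.0386] yaw 74.74 shift [-0.0001  0.0002  0.0156] rotvec [-0.001   0.0001 -0.002 ] t 26.68 w 0.0442 F [ 0.2 -0.6  1.1]
```

View pics/w10.png

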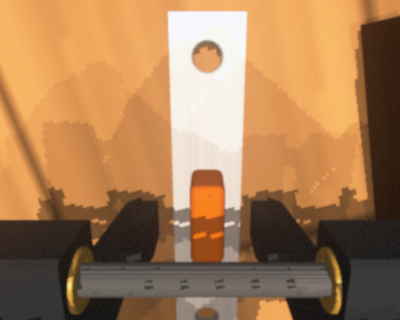

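The crop shows the rib centred between the fingers (207 against finger edges at 158 and 252). Grasp and lift.

>>> step_arm(rows=[{"travel": [0, 0, 0.0156], "rotation": [0, 0, -0.002], "grip": 0}, {"travel": [0, 0, 0], "rotation": [0, 0, 0], "grip": 0}, {"travel": [0, 0, 0], "rotation": [0, 0, 0], "grip": -1}, {"travel": [0, 0, 0], "rotation": [0, 0, 0], "grip": -1}, {"travel": [0, 0, 0], "rotation": [0, 0, 0], "grip": -1}, {"travel": [0, 0, 0], "rotation": [0, 0, 0], "grip": -1}, {"travel": [0, 0, 0], "rotation": [0, 0, 0], "grip": -1}], grip_force=45)

```text
clock: 27.6
ee_pos: [0.3986, 0.3082, 0.0237]
eef_rot: [-0.0, 0.794, 0.608, 0.001]
force: [0.6, 0.2, 2.0]
gripper_width: 0.0153
```

```bash
python3 - <<'E'
from h import *
go(.5717,-.008,.1,84.15)
d=snap("wrist","w11");o,M=tool();V=hsv(d)[...,2]
P=ray(d,[[320,138]],.008);print(P)
H=hsv(d);st=(H[...,1]<70)&(V>110)
for b in blobs(~st[100:180,285:365],60):
    v,u=np.where(b);print(b.sum(),u.mean()+285,v.mean()+100)
try:
    A=hole(d,(326,136),st,.008,rr=22);print('tool frame',M.T@(np.r_[A/1000,.008]-o["ee_pos"]))
except Exception as e: print(e)
E
```

```text
at [0.3986 0.3082 0.0237] yaw 74.86 shift [-0.2599  0.2497 -0.0766] rotvec [ 0.0005 -0.0016 -0.1621] t 27.6 w 0.0153 F [0.6 0.2 2. ]
[[0.4156101  0.38025755 0.008     ]]
797 323.9272271016311 138.51944792973651
hole (326, 136) n 87 centre [417.2 379.5] r 6.6 flat at 0.0 rms 0.11
tool frame [ 0.0737015  -0.00072051  0.01579007]
```

>>> step_arm(rows=[{"travel": [0, 0, -0.03], "rotation": [0, 0, 0], "grip": -1}, {"travel": [0, 0, -0.04], "rotation": [0, 0, 0], "grip": -1}, {"travel": [0, 0, -0.04], "rotation": [0, 0, 0], "grip": -1}, {"travel": [0, 0, -0.04], "rotation": [0, 0, 0], "grip": -1}, {"travel": [0, 0, 0], "rotation": [0, 0, -0.081], "grip": -1}, {"travel": [0, 0, 0], "rotation": [0, 0, -0.081], "grip": -1}, {"travel": [-0.0423, 0.0292, 0], "rotation": [0, 0, 0], "grip": -1}, {"travel": [-0.0423, 0.0292, 0], "rotation": [0, 0, 0], "grip": -1}, {"travel": [-0.0423, 0.0292, 0], "rotation": [0, 0, 0], "grip": -1}, {"travel": [-0.0423, 0.0292, 0], "rotation": [0, 0, 0], "grip": -1}, {"travel": [-0.0423, 0.0292, 0], "rotation": [0, 0, 0], "grip": -1}, {"travel": [-0.0423, 0.0292, 0], "rotation": [0, 0, 0], "grip": -1}, {"travel": [-0.0423, 0.0292, 0], "rotation": [0, 0, 0], "grip": -1}, {"travel": [0, 0, 0], "rotation": [0, 0, 0], "grip": -1}, {"travel": [0, 0, 0], "rotation": [0, 0, 0], "grip": -1}])

```text
clock: 29.52
ee_pos: [0.5703, -0.0074, 0.1719]
eef_rot: [-0.001, 0.743, 0.67, -0.0]
force: [0.2, 0.4, -2.4]
gripper_width: 0.0155
```

```bash
python3 - <<'E'
from h import *
go(.5718,-.007,.09,84.15)
E
```

```text
at [ 0.5703 -0.0074  0.1719] yaw 84.09 shift [0.0005 0.0017 0.0819] rotvec [-0.0027 -0.0015 -0.001 ] t 29.52 w 0.0155 F [ 0.2  0.4 -2.4]
```

Descend to a few mm above the posts, then look for the post hole through the strap's end hole.

>>> step_arm(rows=[{"travel": [0.0005, 0.0017, 0.04], "rotation": [-0.0027, -0.0015, -0.001], "grip": -1}, {"travel": [0, 0, 0.03], "rotation": [0, 0, 0], "grip": -1}, {"travel": [0, 0, 0.006], "rotation": [0, 0, 0], "grip": -1}, {"travel": [0, 0, 0], "rotation": [0, 0, 0], "grip": -1}, {"travel": [0, 0, 0], "rotation": [0, 0, 0], "grip": -1}])

```text
clock: 30.15
ee_pos: [0.5744, -0.0069, 0.0987]
eef_rot: [0.002, 0.742, 0.671, 0.002]
force: [0.5, -0.5, -1.4]
gripper_width: 0.0156
```

```bash
python3 - <<'E'
from h import *
go(.5718,-.007,.09,84.15)
d=snap("wrist","w12");cv2.imwrite("pics/w12.png",cv2.resize(d["pixels"][90:330,160:480],(800,600),interpolation=cv2.INTER_CUBIC)[:,:,::-1])
E
```

```text
at [ 0.5744 -0.0069  0.0987] yaw 84.24 shift [-0.0004 -0.0026  0.0087] rotvec [0.0055 0.0003 0.0015] t 30.15 w 0.0156 F [ 0.5 -0.5 -1.4]
```

View pics/w12.png

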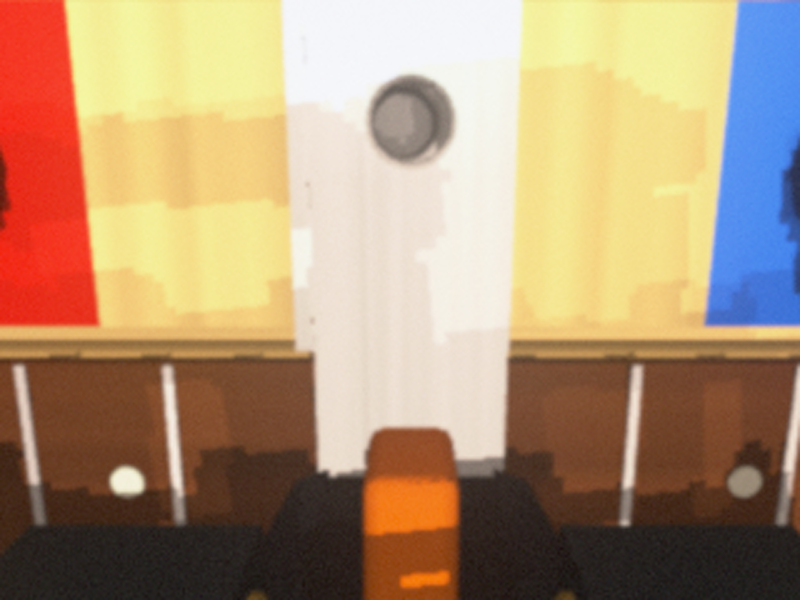

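The crop shows the strap hole at (412,120) with the post hole peeking out to its left. The strap sits about 2.6 mm too far along tool +y, and the pose reading agrees. I'll correct that.

>>> step_arm(rows=[{"travel": [-0.0004, -0.0026, 0], "rotation": [0.0055, 0, 0.0015], "grip": -1}, {"travel": [0, 0, 0.004], "rotation": [0, 0, 0], "grip": -1}, {"travel": [0, 0, 0], "rotation": [0, 0, 0], "grip": -1}, {"travel": [0, 0, 0], "rotation": [0, 0, 0], "grip": -1}])

```text
clock: 30.7
ee_pos: [0.5705, -0.0074, 0.0929]
eef_rot: [-0.001, 0.743, 0.67, -0.001]
force: [-0.1, -0.5, -2.3]
gripper_width: 0.0152
```

```bash
python3 - <<'E'
from h import *
go(.5718,-.007,.09,84.15)
d=snap("wrist","w13");o,M=tool();V=hsv(d)[...,2];S=hsv(d)[...,1]
# strap hole in plane underside+.008; TCP-.0157 is strap top
A=hole(d,(325,138),(S<70)&(V>140),o["ee_pos"][2]-.0157,rr=24);print(M.T@(np.r_[A/1000,o["ee_pos"][2]-.0157]-o["ee_pos"]))
E
```

```text
at [ 0.5705 -0.0074  0.0929] yaw 84.11 shift [0.0006 0.0013 0.0029] rotvec [-0.003   0.0005 -0.0007] t 30.7 w 0.0152 F [-0.1 -0.5 -2.3]Traceback (most recent call last):
  File "<stdin>", line 5, in <module>
  File "h.py", line 56, in hole
    b=max(b,key=lambda x:x.sum());c=max(cv2.findContours(b.astype(np.uint8),cv2.RETR_EXTERNAL,cv2.CHAIN_APPROX_NONE)[0],key=len)[:,0,:]
ValueError: max() iterable argument is empty
```

>>> step_arm(rows=[{"travel": [0.0005, 0.0012, 0], "rotation": [0, 0, 0], "grip": -1}, {"travel": [0, 0, 0], "rotation": [0, 0, 0], "grip": -1}, {"travel": [0, 0, 0], "rotation": [0, 0, 0], "grip": -1}])

```text
clock: 31.12
ee_pos: [0.5718, -0.007, 0.093]
eef_rot: [-0.001, 0.742, 0.67, -0.001]
force: [0.3, 0.8, -2.6]
gripper_width: 0.0157
```

```bash
python3 - <<'E'
from h import *
go(.5718,-.007,.09,84.15)
d=snap("wrist","w13");cv2.imwrite("pics/w13.png",cv2.resize(d["pixels"][90:330,160:480],(800,600),interpolation=cv2.INTER_CUBIC)[:,:,::-1])
E
```

```text
at [ 0.5718 -0.007   0.093 ] yaw 84.11 shift [ 0.    -0.     0.003] rotvec [-0.0028  0.0005 -0.0006] t 31.12 w 0.0157 F [ 0.3  0.8 -2.6]
```

View pics/w13.png

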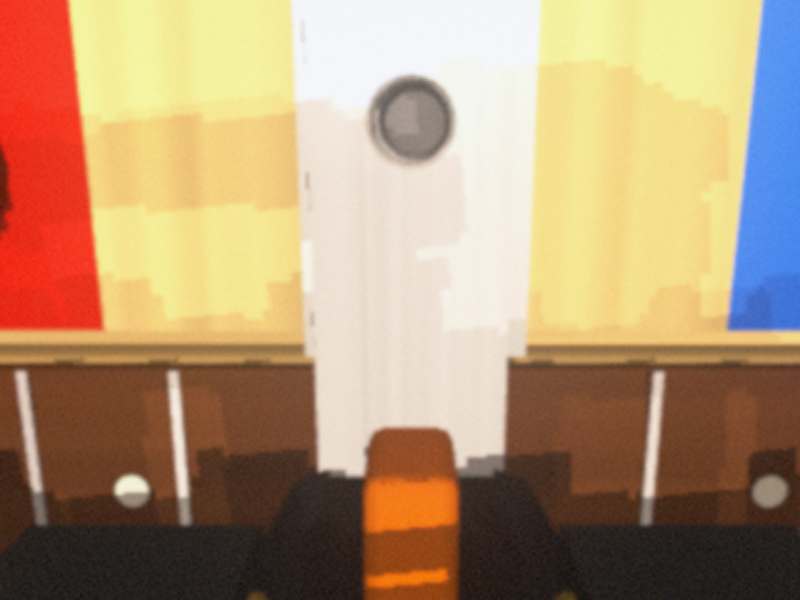

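The crop shows the post hole concentric with the strap hole at (412,120). Lower and release.

>>> step_arm(rows=[{"travel": [0, 0, 0.002], "rotation": [0, 0, 0], "grip": -1}, {"travel": [0, 0, 0.001], "rotation": [0, 0, 0], "grip": -1}, {"travel": [0, 0, 0.0005], "rotation": [0, 0, 0], "grip": -1}, {"travel": [0, 0, 0], "rotation": [0, 0, 0], "grip": -1}])

```text
clock: 31.68
ee_pos: [0.5719, -0.007, 0.0907]
eef_rot: [-0.001, 0.742, 0.67, -0.001]
force: [-3.5, -0.1, 7.5]
gripper_width: 0.0156
```

>>> step_arm(rows=[{"travel": [0, 0, -0.0005], "rotation": [0, 0, 0], "grip": 0}, {"travel": [0, 0, 0], "rotation": [0, 0, 0], "grip": 0}, {"travel": [0, 0, -0.03], "rotation": [0, 0, 0], "grip": 0}, {"travel": [0, 0, -0.05], "rotation": [0, 0, 0], "grip": 0}, {"travel": [0, 0, -0.05], "rotation": [0, 0, 0], "grip": 0}, {"travel": [0, 0, 0], "rotation": [0, 0, 0], "grip": 0}])

```text
clock: 32.42
ee_pos: [0.5757, -0.0071, 0.2257]
eef_rot: [0.003, 0.742, 0.67, 0.003]
force: [0.4, -0.5, 0.0]
gripper_width: 0.0443
```

```bash
python3 - <<'E'
from h import *
go(.5163,.2792,.2,84.15)
d=snap("wrist","w14");o,M=tool();V=hsv(d)[...,2];S=hsv(d)[...,1]
from h import ray
K=d["intrinsics"];T=d["view"]
p=np.array([.5793,.06665,.075]);c=T[:3,:3]@p+T[:3,3];uv=(int(K[0,2]+K[0,0]*c[0]/-c[2]),int(K[1,2]-K[1,1]*c[1]/-c[2]));print(uv)
hole(d,uv,V>165,.075,rr=18)
t=snap("top","t1");P=pts(t)
c=t["view"][:3,:3]@p+t["view"][:3,3];K=t["intrinsics"];print(K[0,2]+K[0,0]*c[0]/-c[2],K[1,2]-K[1,1]*c[1]/-c[2])
a=d["pixels"][uv[1]-40:uv[1]+60,uv[0]-60:uv[0]+60]
cv2.imwrite("pics/w14.png",np.hstack([cv2.resize(a,(400,333)),cv2.resize(t["pixels"][160:320,240:420],(375,333),interpolation=cv2.INTER_CUBIC)])[:,:,::-1])
E
```

```text
at [ 0.5757 -0.0071  0.2257] yaw 84.12 shift [ 0.2787 -0.0887  0.025 ] rotvec [ 0.0077 -0.     -0.0006] t 32.42 w 0.0443 F [ 0.4 -0.5  0. ]
(318, 139)
hole (318, 139) n 45 centre [578.8  67. ] r 6.2 flat at 0.0 rms 0.24
293.5487578775364 236.43994816111996
```

View pics/w14.png

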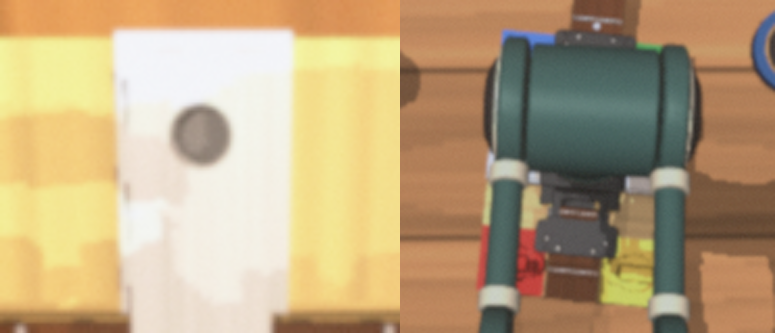

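The crop shows the strap flat over the left post with its hole dark and clear at (578.8, 67.0) mm. In the top view the arm hides the jig. Next, the first screw.

>>> step_arm(rows=[{"travel": [0.0465, -0.0148, 0], "rotation": [0.005, 0, 0], "grip": 0}, {"travel": [0.0465, -0.0148, 0], "rotation": [0, 0, 0], "grip": 0}, {"travel": [0.0465, -0.0148, 0], "rotation": [0, 0, 0], "grip": 0}, {"travel": [0.0465, -0.0148, 0], "rotation": [0, 0, 0], "grip": 0}, {"travel": [0.0465, -0.0148, 0], "rotation": [0, 0, 0], "grip": 0}, {"travel": [0.0465, -0.0148, 0], "rotation": [0, 0, 0], "grip": 0}, {"travel": [0, 0, 0.05], "rotation": [0, 0, 0], "grip": 0}, {"travel": [0, 0, 0.045], "rotation": [0, 0, 0], "grip": 0}, {"travel": [0, 0, 0], "rotation": [0, 0, 0], "grip": 0}, {"travel": [0, 0, 0], "rotation": [0, 0, 0], "grip": 0}])

```text
clock: 33.78
ee_pos: [0.5117, 0.2795, 0.1255]
eef_rot: [-0.003, 0.743, 0.67, -0.003]
force: [0.2, -0.1, -0.4]
gripper_width: 0.0443
```

```bash
cat >> h.py <<'E'
def knob(d,h=.084):
    o,M=tool();V=hsv(d)[...,2];P=pts(d);z=P[...,2]
    for b in blobs((V<80)&(abs(z-h)<.006),150):
        c=max(cv2.findContours(b.astype(np.uint8),cv2.RETR_EXTERNAL,cv2.CHAIN_APPROX_NONE)[0],key=len)[:,0,:]
        q=ray(d,c,h)[:,:2]*1000
        f=least_squares(lambda p:np.hypot(*(q-p[:2]).T)-p[2],[*q.mean(0),12],loss='soft_l1').x
        print('knob',b.sum(),f.round(1),'tool',(M.T@(np.r_[f[:2]/1000,h]-o["ee_pos"])).round(4),'enc',cv2.minEnclosingCircle(q.astype(np.float32)))
E
python3 - <<'E'
from h import *
go(.5163,.2792,.069,84.15)
d=snap("wrist","w15");knob(d)
cv2.imwrite("pics/w15.png",d["pixels"][60:420,80:560,::-1])
E
```

```text
at [0.5117 0.2795 0.1255] yaw 84.1 shift [0.0002 0.0051 0.0564] rotvec [-0.0085  0.0009 -0.0009] t 33.77 w 0.0443 F [ 0.2 -0.1 -0.4]
knob 495 [522.8 350.9  12. ] tool [0.0716 0.0031 0.0428] enc ((522.2680053710938, 346.83453369140625), 12.361393928527832)
knob 1532 [518.8 279.2  12.8] tool [-0.0002  0.0064  0.0427] enc ((518.6663208007812, 279.10626220703125), 13.895411491394043)
```

View pics/w15.png

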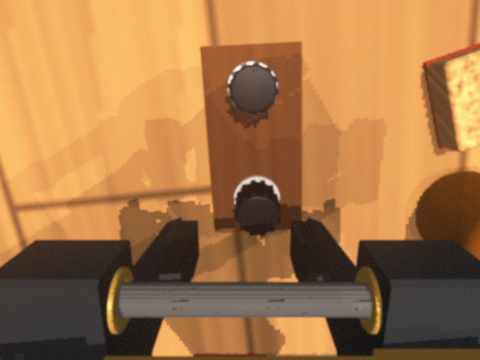

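The crop shows the near knob at (258,210) between the fingers (198 and 290). The reading shows a tilt and offset that may be residual sway, so I'll let it settle and re-read.

>>> step_arm(rows=[{"travel": [0, 0, 0], "rotation": [0, 0, 0], "grip": 0}, {"travel": [0, 0, 0], "rotation": [0, 0, 0], "grip": 0}, {"travel": [0, 0, 0], "rotation": [0, 0, 0], "grip": 0}, {"travel": [0, 0, 0], "rotation": [0, 0, 0], "grip": 0}])

```text
clock: 34.33
ee_pos: [0.5118, 0.2797, 0.1258]
eef_rot: [-0.003, 0.742, 0.67, -0.003]
force: [0.1, 0.1, -0.7]
gripper_width: 0.044
```

```bash
python3 - <<'E'
from h import *
go(.5163,.2792,.069,84.15)
d=snap("wrist","w16");knob(d)
E
```

```text
at [0.5118 0.2797 0.1258] yaw 84.11 shift [-0.      0.0049  0.0568] rotvec [-0.0074  0.0002 -0.0007] t 34.33 w 0.044 F [ 0.1  0.1 -0.7]
knob 491 [522.7 349.3  11.6] tool [0.0704 0.0041 0.0416] enc ((522.1146240234375, 346.7644958496094), 12.178318977355957)
knob 1530 [518.8 279.1  12.8] tool [0.0002 0.0074 0.0416] enc ((518.8179321289062, 279.3905029296875), 14.172767639160156)
```

>>> step_arm(rows=[{"travel": [0, 0.0055, 0], "rotation": [-0.007, 0, 0], "grip": 0}, {"travel": [0, 0, 0], "rotation": [0, 0, 0], "grip": 0}, {"travel": [0, 0, 0], "rotation": [0, 0, 0], "grip": 0}])

```text
clock: 34.75
ee_pos: [0.5172, 0.2791, 0.1253]
eef_rot: [-0.0, 0.742, 0.67, -0.001]
force: [0.6, -0.5, -0.9]
gripper_width: 0.0441
```

```bash
python3 - <<'E'
from h import *
go(.5163,.2792,.069,84.15)
d=snap("wrist","w16");knob(d)
E
```

```text
at [0.5172 0.2791 0.1253] yaw 84.12 shift [ 0.0001 -0.0008  0.0563] rotvec [-0.001   0.0006 -0.0006] t 34.75 w 0.0441 F [ 0.6 -0.5 -0.9]
knob 477 [522.8 351.   12.1] tool [ 0.0721 -0.0017  0.0413] enc ((522.16455078125, 346.7440185546875), 12.12883186340332)
knob 1528 [518.8 279.2  12.8] tool [0.0003 0.0017 0.0414] enc ((518.7561645507812, 279.2114562988281), 13.891685485839844)
```

>>> step_arm(rows=[{"travel": [0, 0.0013, 0.03], "rotation": [0, 0, 0], "grip": 0}, {"travel": [0, 0, 0.02], "rotation": [0, 0, 0], "grip": 0}, {"travel": [0, 0, 0.0065], "rotation": [0, 0, 0], "grip": 0}, {"travel": [0, 0, 0], "rotation": [0, 0, 0], "grip": 0}, {"travel": [0, 0, 0], "rotation": [0, 0, 0], "grip": -1}, {"travel": [0, 0, 0], "rotation": [0, 0, 0], "grip": -1}, {"travel": [0, 0, 0], "rotation": [0, 0, 0], "grip": -1}, {"travel": [0, 0, 0], "rotation": [0, 0, 0], "grip": -1}], grip_force=30)

```text
clock: 35.8
ee_pos: [0.5191, 0.2793, 0.0699]
eef_rot: [0.0, 0.742, 0.67, 0.0]
force: [-0.3, -0.9, 4.4]
gripper_width: 0.0242
```

```bash
python3 - <<'E'
from h import *
go(.5163,.2792,.069,84.15)
E
```

```text
at [0.5191 0.2793 0.0699] yaw 84.12 shift [-0.0004 -0.0028  0.0009] rotvec [ 0.0007 -0.0005 -0.0006] t 35.8 w 0.0242 F [-0.3 -0.9  4.4]
```

>>> step_arm(rows=[{"travel": [0, 0, -0.03], "rotation": [0, 0, 0], "grip": -1}, {"travel": [0, 0, -0.04], "rotation": [0, 0, 0], "grip": -1}, {"travel": [0, 0, -0.04], "rotation": [0, 0, 0], "grip": -1}, {"travel": [0, 0, -0.01], "rotation": [0, 0, 0], "grip": -1}, {"travel": [0, 0, 0], "rotation": [0, 0, 0], "grip": -1}, {"travel": [0, 0, 0], "rotation": [0, 0, 0], "grip": -1}])

```text
clock: 36.55
ee_pos: [0.5172, 0.2784, 0.1865]
eef_rot: [-0.001, 0.742, 0.67, -0.002]
force: [-0.9, -0.3, -1.8]
gripper_width: 0.0241
```

```bash
python3 - <<'E'
from h import *
go(.5793,.0667,.19,84.15)
d=snap("wrist","w17")
cv2.imwrite("pics/w17.png",cv2.resize(d["pixels"][180:360,204:444],(800,600),interpolation=cv2.INTER_CUBIC)[:,:,::-1])
E
```

```text
at [0.5172 0.2784 0.1865] yaw 84.11 shift [-0.2042  0.0835 -0.0033] rotvec [-0.0041  0.0025 -0.0006] t 36.55 w 0.0241 F [-0.9 -0.3 -1.8]
```

View pics/w17.png

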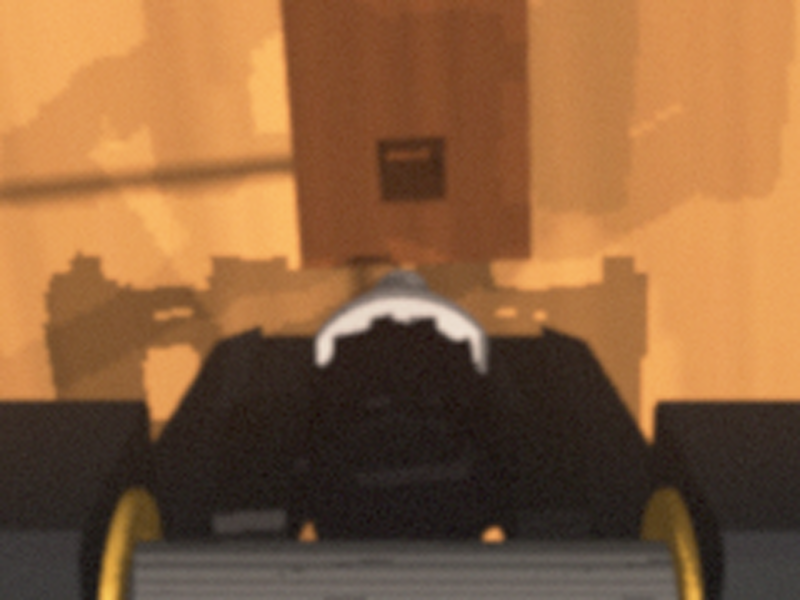

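The crop shows the screw held upright, with the flange's front edge at crop (402,293) just ahead of the finger fronts (v≈333). I'll compute its tool-x offset.

```bash
python3 - <<'E'
from h import *
d=dict(np.load("w17.npz"));o,M=tool();e=o["ee_pos"]
for u,v,dz in[(324.6,267.9,-.0159),(324.6,264,-.0199),(324.6,280,-.011),(204+.3*316,180+.3*360,-.0159),(204+.3*488,180+.3*368,-.0159)]: print((M.T@(ray(d,[u,v],e[2]+dz)[0]-e)).round(4))
px=d["pixels"];print([(v,*px[v,325].tolist()) for v in range(256,284)])
E
```

```text
[ 0.0139 -0.0003  0.0159]
[ 0.0144 -0.0003  0.0199]
[ 0.0097 -0.0003  0.011 ]
[ 0.0033 -0.013   0.0159]
[0.0021 0.0125 0.0158]
[(256, 146, 82, 44), (257, 149, 85, 50), (258, 156, 91, 50), (259, 169, 108, 63), (260, 166, 116, 74), (261, 137, 107, 87), (262, 122, 105, 93), (263, 114, 100, 92), (264, 109, 96, 87), (265, 108, 94, 85), (266, 111, 101, 92), (267, 130, 115, 108), (268, 147, 133, 122), (269, 189, 171, 159), (270, 223, 202, 189), (271, 231, 217, 202), (272, 230, 214, 198), (273, 230, 214, 199), (274, 227, 210, 195), (275, 201, 180, 168), (276, 139, 124, 115), (277, 79, 66, 59), (278, 48, 34, 26), (279, 46, 35, 25), (280, 46, 33, 25), (281, 44, 30, 26), (282, 45, 34, 29), (283, 40, 23, 15)]
```

>>> step_arm(rows=[{"travel": [-0.0407, 0.0166, 0], "rotation": [0, 0, 0], "grip": -1}, {"travel": [-0.0407, 0.0166, 0], "rotation": [0, 0, 0], "grip": -1}, {"travel": [-0.0407, 0.0166, 0], "rotation": [0, 0, 0], "grip": -1}, {"travel": [-0.0407, 0.0166, 0], "rotation": [0, 0, 0], "grip": -1}, {"travel": [-0.0407, 0.0166, 0], "rotation": [0, 0, 0], "grip": -1}, {"travel": [0, 0, 0.03], "rotation": [0, 0, 0], "grip": -1}, {"travel": [0, 0, 0.015], "rotation": [0, 0, 0], "grip": -1}, {"travel": [0, 0, 0], "rotation": [0, 0, 0], "grip": -1}, {"travel": [0, 0, 0], "rotation": [0, 0, 0], "grip": -1}])

```text
clock: 37.72
ee_pos: [0.5803, 0.0687, 0.1442]
eef_rot: [-0.0, 0.742, 0.67, -0.0]
force: [-0.6, 0.5, -0.2]
gripper_width: 0.0241
```

```bash
python3 - <<'E'
from h import *
go(.5791,.0673,.0945,84.15)
E
```

```text
at [0.5803 0.0687 0.1442] yaw 84.17 shift [-0.0015 -0.001   0.0497] rotvec [-0.0006  0.0004  0.0004] t 37.73 w 0.0241 F [-0.6  0.5 -0.2]
```

>>> step_arm(rows=[{"travel": [-0.0015, -0.001, 0.004], "rotation": [0, 0, 0], "grip": -1}, {"travel": [0, 0, 0.004], "rotation": [0, 0, 0], "grip": -1}, {"travel": [0, 0, 0], "rotation": [0, 0, 0], "grip": -1}, {"travel": [0, 0, 0.004], "rotation": [0, 0, 0], "grip": -1}, {"travel": [0, 0, 0.004], "rotation": [0, 0, 0], "grip": -1}, {"travel": [0, 0, 0.002], "rotation": [0, 0, 0], "grip": -1}])

```text
clock: 38.48
ee_pos: [0.5789, 0.0667, 0.1256]
eef_rot: [-0.0, 0.742, 0.67, -0.001]
force: [0.6, -0.3, -0.6]
gripper_width: 0.0239
```

```bash
python3 - <<'E'
from h import *
go(.5791,.0673,.0945,84.15)
E
```

```text
at [0.5789 0.0667 0.1256] yaw 84.11 shift [0.0007 0.0002 0.0311] rotvec [-0.0012  0.0005 -0.0007] t 38.48 w 0.0239 F [ 0.6 -0.3 -0.6]
```

>>> step_arm(rows=[{"travel": [0.0003, 0, 0.003], "rotation": [0, 0, 0], "grip": -1}, {"travel": [0, 0, 0.003], "rotation": [0, 0, 0], "grip": -1}, {"travel": [0, 0, 0.003], "rotation": [0, 0, 0], "grip": -1}, {"travel": [0, 0, 0.003], "rotation": [0, 0, 0], "grip": -1}])

```text
clock: 38.98
ee_pos: [0.5792, 0.067, 0.1139]
eef_rot: [-0.0, 0.742, 0.67, -0.0]
force: [0.3, -0.2, -0.4]
gripper_width: 0.0241
```

>>> step_arm(rows=[{"travel": [0, 0, 0.006], "rotation": [0, 0, 0], "grip": -1}, {"travel": [0, 0, 0.006], "rotation": [0, 0, 0], "grip": -1}, {"travel": [0, 0, 0.004], "rotation": [0, 0, 0], "grip": -1}, {"travel": [0, 0, 0.003], "rotation": [0, 0, 0], "grip": -1}, {"travel": [0, 0, 0], "rotation": [0, 0, 0], "grip": -1}])

```text
clock: 39.6
ee_pos: [0.5792, 0.067, 0.095]
eef_rot: [-0.0, 0.742, 0.67, -0.0]
force: [-0.0, 0.9, -0.5]
gripper_width: 0.0242
```

>>> step_arm(rows=[{"travel": [0, 0, 0.001], "rotation": [0, 0, 0], "grip": -1}, {"travel": [0, 0, 0.001], "rotation": [0, 0, 0], "grip": -1}, {"travel": [0, 0, 0], "rotation": [0, 0, 0], "grip": -1}])

```text
clock: 39.98
ee_pos: [0.5793, 0.0671, 0.0949]
eef_rot: [-0.0, 0.742, 0.67, -0.0]
force: [-3.3, 0.5, 11.2]
gripper_width: 0.0237
```

The first screw is home (11 N). Now the second.

>>> step_arm(rows=[{"travel": [0, 0, -0.001], "rotation": [0, 0, 0], "grip": 0}, {"travel": [0, 0, 0], "rotation": [0, 0, 0], "grip": 0}, {"travel": [0, 0, -0.03], "rotation": [0, 0, 0], "grip": 0}, {"travel": [0, 0, -0.06], "rotation": [0, 0, 0], "grip": 0}, {"travel": [0.0457, -0.0142, 0], "rotation": [0, 0, 0], "grip": 0}, {"travel": [0.0457, -0.0142, 0], "rotation": [0, 0, 0], "grip": 0}, {"travel": [0.0457, -0.0142, 0], "rotation": [0, 0, 0], "grip": 0}, {"travel": [0.0457, -0.0142, 0], "rotation": [0, 0, 0], "grip": 0}, {"travel": [0.0457, -0.0142, 0], "rotation": [0, 0, 0], "grip": 0}, {"travel": [0.0457, -0.0142, 0], "rotation": [0, 0, 0], "grip": 0}, {"travel": [0, 0, 0.03], "rotation": [0, 0, 0], "grip": 0}, {"travel": [0, 0, 0.03], "rotation": [0, 0, 0], "grip": 0}, {"travel": [0, 0, 0], "rotation": [0, 0, 0], "grip": 0}, {"travel": [0, 0, 0], "rotation": [0, 0, 0], "grip": 0}])

```text
clock: 41.72
ee_pos: [0.5228, 0.3485, 0.1245]
eef_rot: [-0.0, 0.743, 0.67, -0.0]
force: [0.1, -0.1, 0.6]
gripper_width: 0.0439
```

```bash
python3 - <<'E'
from h import *
go(.5225,.3487,.069,84.15)
d=snap("wrist","w18");knob(d)
E
```

```text
at [0.5228 0.3485 0.1245] yaw 84.1 shift [ 0.0002 -0.0003  0.0555] rotvec [-0.0005  0.0003 -0.0008] t 41.73 w 0.0439 F [ 0.1 -0.1  0.6]
knob 1569 [522.8 348.8  12.9] tool [ 0.     -0.0006  0.0412] enc ((523.0701293945312, 348.8608093261719), 14.25438404083252)
```

>>> step_arm(rows=[{"travel": [-0.0003, -0.0006, 0.03], "rotation": [0, 0, 0], "grip": 0}, {"travel": [0, 0, 0.02], "rotation": [0, 0, 0], "grip": 0}, {"travel": [0, 0, 0.005], "rotation": [0, 0, 0], "grip": 0}, {"travel": [0, 0, 0], "rotation": [0, 0, 0], "grip": 0}, {"travel": [0, 0, 0], "rotation": [0, 0, 0], "grip": -1}, {"travel": [0, 0, 0], "rotation": [0, 0, 0], "grip": -1}, {"travel": [0, 0, 0], "rotation": [0, 0, 0], "grip": -1}, {"travel": [0, 0, 0], "rotation": [0, 0, 0], "grip": -1}])

```text
clock: 42.78
ee_pos: [0.5224, 0.3485, 0.0698]
eef_rot: [0.0, 0.742, 0.67, 0.0]
force: [-0.8, -0.2, 2.3]
gripper_width: 0.0242
```

>>> step_arm(rows=[{"travel": [0, 0, -0.03], "rotation": [0, 0, 0], "grip": -1}, {"travel": [0, 0, -0.045], "rotation": [0, 0, 0], "grip": -1}, {"travel": [0, 0, -0.045], "rotation": [0, 0, 0], "grip": -1}, {"travel": [0, 0, -0.02], "rotation": [0, 0, 0], "grip": -1}, {"travel": [0, 0, 0], "rotation": [0, 0, 0], "grip": -1}])

```text
clock: 43.4
ee_pos: [0.5225, 0.3487, 0.2101]
eef_rot: [0.0, 0.742, 0.67, 0.001]
force: [0.3, 0.6, -0.4]
gripper_width: 0.0241
```

```bash
python3 - <<'E'
from h import *
go(.564,-.0821,.2,84.15)
d=snap("wrist","w19");px=d["pixels"];print([(v,*px[v,325].tolist()) for v in range(258,280)])
E
```

```text
at [0.5225 0.3487 0.2101] yaw 84.12 shift [-0.4243  0.0854  0.0098] rotvec [ 0.0014 -0.0012 -0.0005] t 43.4 w 0.0241 F [ 0.3  0.6 -0.4]
[(258, 118, 71, 42), (259, 111, 76, 61), (260, 113, 91, 78), (261, 115, 100, 89), (262, 109, 95, 88), (263, 99, 86, 80), (264, 98, 88, 81), (265, 105, 92, 85), (266, 111, 97, 90), (267, 138, 122, 113), (268, 182, 164, 153), (269, 214, 192, 179), (270, 221, 201, 185), (271, 220, 201, 186), (272, 207, 185, 174), (273, 156, 143, 132), (274, 93, 78, 75), (275, 47, 35, 32), (276, 45, 35, 29), (277, 40, 29, 22), (278, 40, 27, 20), (279, 36, 24, 22)]
```

>>> step_arm(rows=[{"travel": [-0.053, 0.0107, 0], "rotation": [0, 0, 0], "grip": -1}, {"travel": [-0.053, 0.0107, 0], "rotation": [0, 0, 0], "grip": -1}, {"travel": [-0.053, 0.0107, 0], "rotation": [0, 0, 0], "grip": -1}, {"travel": [-0.053, 0.0107, 0], "rotation": [0, 0, 0], "grip": -1}, {"travel": [-0.053, 0.0107, 0], "rotation": [0, 0, 0], "grip": -1}, {"travel": [-0.053, 0.0107, 0], "rotation": [0, 0, 0], "grip": -1}, {"travel": [-0.053, 0.0107, 0], "rotation": [0, 0, 0], "grip": -1}, {"travel": [-0.053, 0.0107, 0], "rotation": [0, 0, 0], "grip": -1}, {"travel": [0, 0, 0], "rotation": [0, 0, 0], "grip": -1}, {"travel": [0, 0, 0], "rotation": [0, 0, 0], "grip": -1}])

```text
clock: 44.7
ee_pos: [0.5621, -0.0818, 0.2066]
eef_rot: [-0.002, 0.743, 0.67, -0.002]
force: [-0.1, -0.0, 0.2]
gripper_width: 0.024
```

```bash
python3 - <<'E'
from h import *
go(.5638,-.0823,.0945,84.15)
d=snap("wrist","w20");V=hsv(d)[...,2]
K=d["intrinsics"];T=d["view"];p=np.array([.564,-.0823,.075]);c=T[:3,:3]@p+T[:3,3];uv=(int(K[0,2]+K[0,0]*c[0]/-c[2]),int(K[1,2]-K[1,1]*c[1]/-c[2]));print(uv)
s=d["pixels"][uv[1]-60:uv[1]+60,uv[0]-80:uv[0]+80];cv2.imwrite("pics/w20.png",cv2.resize(s,(640,480),interpolation=cv2.INTER_CUBIC)[:,:,::-1])
print(V[uv[1]-14:uv[1]+15:2,uv[0]])
hole(d,uv,V>150,.075,rr=15)
E
```

```text
at [ 0.5621 -0.0818  0.2066] yaw 84.06 shift [-0.0003  0.0023  0.1121] rotvec [-0.0051 -0.0005 -0.0016] t 44.7 w 0.024 F [-0.1 -0.   0.2]
(327, 232)
[226 225 223 186 127 118 129 128 129 131 147 147 209 223 223]
hole (327, 232) n 45 centre [564.2 -81.9] r 6.0 flat at 0.0 rms 0.63
```

>>> step_arm(rows=[{"travel": [0, 0.0016, 0.03], "rotation": [-0.005, 0, 0], "grip": -1}, {"travel": [0, 0, 0.03], "rotation": [0, 0, 0], "grip": -1}, {"travel": [0, 0, 0], "rotation": [0, 0, 0], "grip": -1}, {"travel": [0, 0, 0], "rotation": [0, 0, 0], "grip": -1}])

```text
clock: 45.25
ee_pos: [0.5656, -0.0815, 0.1497]
eef_rot: [0.002, 0.742, 0.67, 0.001]
force: [0.4, -0.2, -0.2]
gripper_width: 0.0245
```

```bash
python3 - <<'E'
from h import *
go(.5638,-.0822,.0945,84.15)
E
```

```text
at [ 0.5656 -0.0815  0.1497] yaw 84.21 shift [-0.0009 -0.002   0.0552] rotvec [0.0047 0.0004 0.001 ] t 45.25 w 0.0245 F [ 0.4 -0.2 -0.2]
```

>>> step_arm(rows=[{"travel": [-0.0009, -0.001, 0.005], "rotation": [0.0024, 0, 0], "grip": -1}, {"travel": [0, 0, 0], "rotation": [0, 0, 0], "grip": -1}, {"travel": [0, 0, 0], "rotation": [0, 0, 0], "grip": -1}])

```text
clock: 45.62
ee_pos: [0.5645, -0.0834, 0.1446]
eef_rot: [0.001, 0.743, 0.67, 0.001]
force: [-0.4, 0.1, -1.1]
gripper_width: 0.0244
```

```bash
python3 - <<'E'
from h import *
go(.5638,-.0822,.0945,84.15)
E
```

```text
at [ 0.5645 -0.0834  0.1446] yaw 84.11 shift [ 0.0012 -0.0009  0.0501] rotvec [ 0.0027  0.0006 -0.0008] t 45.62 w 0.0244 F [-0.4  0.1 -1.1]
```

>>> step_arm(rows=[{"travel": [0.001, -0.0008, 0.004], "rotation": [0.0013, 0, 0], "grip": -1}, {"travel": [0, 0, 0.003], "rotation": [0, 0, 0], "grip": -1}, {"travel": [0, 0, 0], "rotation": [0, 0, 0], "grip": -1}])

```text
clock: 46.0
ee_pos: [0.5631, -0.0822, 0.1365]
eef_rot: [-0.0, 0.742, 0.67, -0.0]
force: [0.1, 0.4, -1.5]
gripper_width: 0.0243
```

```bash
python3 - <<'E'
from h import *
go(.5638,-.0822,.0945,84.15)
E
```

```text
at [ 0.5631 -0.0822  0.1365] yaw 84.11 shift [0.0001 0.0007 0.042 ] rotvec [-0.0005  0.0004 -0.0006] t 46.0 w 0.0243 F [ 0.1  0.4 -1.5]
```

>>> step_arm(rows=[{"travel": [0, 0.0006, 0.003], "rotation": [0, 0, 0], "grip": -1}, {"travel": [0, 0, 0.003], "rotation": [0, 0, 0], "grip": -1}, {"travel": [0, 0, 0.003], "rotation": [0, 0, 0], "grip": -1}, {"travel": [0, 0, 0.003], "rotation": [0, 0, 0], "grip": -1}, {"travel": [0, 0, 0.003], "rotation": [0, 0, 0], "grip": -1}])

```text
clock: 46.62
ee_pos: [0.564, -0.0823, 0.1218]
eef_rot: [0.0, 0.742, 0.67, -0.0]
force: [-0.0, -1.1, -0.6]
gripper_width: 0.024
```

>>> step_arm(rows=[{"travel": [0, 0, 0.003], "rotation": [0, 0, 0], "grip": -1}, {"travel": [0, 0, 0.004], "rotation": [0, 0, 0], "grip": -1}])

```text
clock: 46.88
ee_pos: [0.5642, -0.0823, 0.1149]
eef_rot: [0.0, 0.742, 0.67, 0.0]
force: [0.5, -0.3, -1.2]
gripper_width: 0.0245
```

It's in the post hole with no resistance. Push it home.

>>> step_arm(rows=[{"travel": [0, 0, 0.006], "rotation": [0, 0, 0], "grip": -1}, {"travel": [0, 0, 0.006], "rotation": [0, 0, 0], "grip": -1}, {"travel": [0, 0, 0.005], "rotation": [0, 0, 0], "grip": -1}, {"travel": [0, 0, 0.003], "rotation": [0, 0, 0], "grip": -1}, {"travel": [0, 0, 0.0015], "rotation": [0, 0, 0], "grip": -1}, {"travel": [0, 0, 0], "rotation": [0, 0, 0], "grip": -1}])

```text
clock: 47.62
ee_pos: [0.5639, -0.0823, 0.0948]
eef_rot: [0.0, 0.742, 0.67, -0.0]
force: [-4.6, 1.3, 8.1]
gripper_width: 0.024
```

>>> step_arm(rows=[{"travel": [0, 0, -0.001], "rotation": [0, 0, 0], "grip": 0}, {"travel": [0, 0, 0], "rotation": [0, 0, 0], "grip": 0}, {"travel": [0, 0, -0.03], "rotation": [0, 0, 0], "grip": 0}, {"travel": [0, 0, -0.06], "rotation": [0, 0, 0], "grip": 0}, {"travel": [0, 0, -0.06], "rotation": [0, 0, 0], "grip": 0}, {"travel": [-0.05, 0, -0.03], "rotation": [0, 0, 0], "grip": 0}, {"travel": [-0.05, 0, -0.03], "rotation": [0, 0, 0], "grip": 0}, {"travel": [-0.05, 0, -0.02], "rotation": [0, 0, 0], "grip": 0}, {"travel": [-0.03, 0, 0], "rotation": [0, 0, 0], "grip": 0}, {"travel": [0, 0, 0], "rotation": [0, 0, 0], "grip": 0}])

```text
clock: 48.88
ee_pos: [0.5452, -0.2633, 0.3245]
eef_rot: [0.001, 0.744, 0.669, -0.0]
force: [-0.4, 0.1, -0.3]
gripper_width: 0.044
```

```bash
python3 - <<'E'
from h import *
go(.5,-.2,.3,84.15)
d=snap("wrist","w21");t=snap("top","t2");s=snap("side","s2")
a=np.radians(-5.85);R=np.array([[np.cos(a),-np.sin(a)],[np.sin(a),np.cos(a)]]);J=np.array([571.7,-8.])
for n,im in(('wrist',d),('side',s),('top',t)):
    P=pts(im)*1000;ok=im["range_z"]>0;H=hsv(im).astype(int)
    j=(P[...,:2]-J)@R
    def rep(name,jx,jy,m,h,tol=5,r=45):
        k=ok&m&(abs(j[...,0]-jx)<r)&(abs(j[...,1]-jy)<r)&(abs(P[...,2]-h)<tol)
        if k.sum()>15: print(n,name,k.sum(),'z',np.median(P[k][:,2]).round(1),'jig centre',rect(j[k]/1000))
        else: print(n,name,'n',k.sum())
    for c,x,y in(('red',-105,65),('blue',105,65),('yellow',-105,-65)):
        rep(c+' grip top (99)',x,y,mask(im,c),99); rep(c+' cam top (59)',x,y,mask(im,c),59,5)
    for y in(75,-75): rep(f'screw{y} knob top(109)',0,y,H[...,2]<85,109,5,25)
    rep('rib top(103)',0,0,(H[...,0]>5)&(H[...,0]<25)&(H[...,1]>150),103,6,30)
    for y in(50,-50): rep(f'strap top(75) {y}',0,y,(H[...,1]<80)&(H[...,2]>120),75,5,22)
E
```

```text
at [ 0.5452 -0.2633  0.3245] yaw 83.93 shift [ 0.0582 -0.0517  0.0245] rotvec [ 0.0006  0.0008 -0.0038] t 48.88 w 0.044 F [-0.4  0.1 -0.3]
wrist red grip top (99) n 0
wrist red cam top (59) n 0
wrist blue grip top (99) n 0
wrist blue cam top (59) n 0
wrist yellow grip top (99) 455 z 98.8 jig centre (array([-105.4,  -70.5]), array([24.9, 15.9]), -89.7)
wrist yellow cam top (59) 462 z 58.7 jig centre (array([-98.9, -66.3]), array([44.6, 28.6]), 50.5)
wrist screw75 knob top(109) n 0
wrist screw-75 knob top(109) 88 z 107.4 jig centre (array([ -0.9, -83.9]), array([23.2, 11.6]), -4.5)
wrist rib top(103) n 0
wrist strap top(75) 50 n 0
wrist strap top(75) -50 357 z 74.9 jig centre (array([ -0.7, -60.8]), array([35.3, 21.9]), 0.7)
side red grip top (99) 51 z 98.1 jig centre (array([-106.5,   66.1]), array([33.5, 16.5]), -87.2)
side red cam top (59) 80 z 57.6 jig centre (array([-111. ,   60.8]), array([54.8, 34.6]), 68.9)
side blue grip top (99) 40 z 97.3 jig centre (array([103.8,  66.9]), array([35.2, 15.2]), -85.0)
side blue cam top (59) 72 z 58.0 jig centre (array([98. , 62.7]), array([54.
[... 913 characters left out ...]
22 z 98.9 jig centre (array([106.2,  66.7]), array([35.4, 16.1]), -89.3)
top blue cam top (59) 142 z 59.2 jig centre (array([103.5,  59.6]), array([48.6, 39.4]), 69.2)
top yellow grip top (99) n 0
top yellow cam top (59) n 0
top screw75 knob top(109) 25 z 109.7 jig centre (array([-3.1, 68.5]), array([18.4, 10. ]), -14.4)
top screw-75 knob top(109) 73 z 109.0 jig centre (array([ -1.4, -73.9]), array([21.1, 19.7]), -59.1)
top rib top(103) 33 z 103.6 jig centre (array([-1. ,  1.1]), array([32.1, 10.2]), 89.7)
top strap top(75) 50 283 z 75.2 jig centre (array([ 1.2, 49.6]), array([42.8, 42.6]), -87.8)
top strap top(75) -50 291 z 75.5 jig centre (array([  0.5, -49.8]), array([43.2, 39.7]), -85.4)
```

All heights and positions match the finished state: dogs home, strap flat at 75 mm, both knob tops at 108–109 mm. The robot is clear, so I'm handing in.

```bash
python3 -c "
from cell import env
print(env.close_job())"
```

```text
the job is handed in; nothing more can be done
None
```

The jig is ready for fretting and the job is handed in, after about 49 s of the 210 s allowed.

- **Dogs:** The red, blue and yellow dogs are in the holes of their own colour, pressed down until they touched the board, with noses towards the neck. There was no green dog in the rack, so the green hole stays empty.
- **Strap and screws:** The strap lies flat across the posts, and both thumbscrews went down through it into the posts with no resistance until they seated. I stopped each screw and dog at 6–12 N.

**Last checks (depth from the side, top and wrist cameras):**

| Item | Measured height | Expected |
|---|---|---|
| Grip tops of the dogs | 97–99 mm | 99 mm |
| Cam tops of the dogs | 58–59 mm | 59 mm |
| Strap top | 74–76 mm | 75 mm |
| Rib top | 101–104 mm | 103 mm |
| Knob tops | 107–110 mm | 109 mm |

- **Positions:** Wherever the part was fully in view, centres were within about 3 mm of where they should be.
- **Disagreements:** A few partly hidden views, such as the left knob from the top camera and the yellow grip and right knob from the wrist camera, were 5–9 mm off. The side camera had those same parts within 3 mm.
- **Not checked:** The last checks were numbers only, because the picture limit was used up. I did not re-measure the other things on the bench at the end, but nothing in the run showed contact with them.

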